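# Snap the retaining clip onto the shaft with the fork

## Task

The orange split clip waits between the guide ribs of the shaft stand. Draw the blue-handled fork out of its grey holder, lean it back so that it reaches under the bearing head, and push the clip from behind with its two prongs, gently and never with the fingers, until it snaps home in the groove of the shaft. Do not ram it once it is home; then put the fork back in its holder as it was, and leave the other things on the desk alone.

Things in the scene. Friction and masses are not known exactly. Their poses are not given: they have to be found in the camera images.
- stand: Fixed grey shaft stand, base 205 x 130 mm. Origin on the desk under the vertical steel shaft. x points the way the clip is pushed (roughly to the robot's left), z up. Flat deck 40 mm above the desk, x = -112 to +38 mm; on it two guide ribs (10 mm high, 64 mm apart inside, x = -112 to +6 mm) lead the clip to the shaft. A column stands behind the shaft, x = +48 to +76 mm, 118 mm high.
- shaft (a point): Point on the shaft axis at deck height, 40 mm above the desk; axes as the stand. The groove of the shaft (18 mm in diameter) runs from the deck to 18 mm above it; higher up the shaft is 24 mm thick.
- head (a point): Centre of the underside of the bearing head, on the shaft axis, 52 mm above the deck: a disc of 36 mm radius and 26 mm height that overhangs the groove (131 mm above the desk with its cap). A fork held upright strikes it before the clip is home, so the fork must lean back, handle toward -x of the stand, by about 30 to 45 degrees.
- clip: Loose orange split clip, 57 mm long, 60 mm wide, 13 mm thick, flat on the deck, open mouth toward the shaft. Origin on the underside at the centre of its seat (where the shaft axis is when the clip is home); x points to its mouth. Pushing it on takes about 10 to 22 N until it snaps; then it goes no further and the force climbs steeply. Over 45 N from the fork counts as ramming.
- clip_seat (a point): Centre of the clip's seat, half-way up its 13 mm thickness; axes as the clip.
- clip_back (a point): Middle of the clip's straight back face, 24 mm behind its seat, half-way up: the face, 60 mm wide, that the prongs push. A tail 12 mm wide and 13 mm high runs back from its middle for 19 mm; the prongs go down one on each side of this tail.
- jaw_left (a joint): Sprung left jaw of the clip: 0 when shut, up to 0.25 rad when spread; about 0.1 rad while it passes the shaft, and about 0 again when it has snapped in.
- jaw_right (a joint): Sprung right jaw, likewise.
- holder: Fixed grey tool holder, 74 mm (y) x 44 mm (x), 56 mm high, on a black 70 x 100 mm foot plate. Origin on the desk at its centre. Open slot in its top, 48 mm (y) x 18 mm (x), 52 mm deep, for the prongs of the fork.
- fork_grip (a point): Centre of the fork's blue handle, where to grasp it: 24 mm wide along the fork's y, 20 mm along x, 52 mm long along z (up the handle). The fork is 102 mm long, about 90 g, alike on both faces. In the holder it stands upright with its axes along the holder's, this point 88 mm above the desk.
- fork_collar (a point): Centre of the underside of the fork's blue collar (60 mm along y, 30 mm along x, 6 mm thick), 32 mm below the grip centre; in the holder it rests on the holder's top.
- fork_tip (a point): Midway between the fork's two prong tips, 72 mm below the grip centre along the fork's axis; centre of the rounded noses (radius 4 mm). The prongs are 10 mm wide each, 8 mm thick, 20 mm apart (40 mm over both), and free for 23 mm above this point before the web joins them.
- pot: Loose sample pot with orange cap, 31 mm in diameter, 74 mm high; origin under its centre. Leave it alone.
- amber_bottle: Loose amber reagent bottle, 62 mm in diameter, 135 mm high; origin under its centre. Leave it alone.
- wash_bottle: Loose small white bottle, 42 mm in diameter, 92 mm high; origin under its centre. Leave it alone.
- timer: Loose white lab timer, 62 x 66 x 19 mm; origin under its centre. Leave it alone.

How it is judged:
On the way, in this order (a step that is already met when the one before it is completed fails the run):
1. the fork is lifted clear of its holder (height (world z) of fork_tip above 0.06 m), for 0.1 s.
2. the fork pushes the clip (contact force between fork and clip above 1 N), for 0.02 s.
3. the clip has snapped into the groove of the shaft: seat within 4 mm of the shaft axis, both jaws shut (horizontal distance between clip_seat and shaft below 0.004 m and value of joint each of jaw_left, jaw_right below 0.04 rad), for 0.2 s.
At the end, for the whole second after the job is handed in: Clip seat within 4 mm of the shaft axis, flat on the deck (within 6 mm), both jaws shut (under 0.04 rad); fork at rest in its holder, collar on the holder's top: grip centre 80 to 93 mm above the desk, within 12 mm of the holder's axis, tilt under 0.10 rad (all of step 3 and z of clip_seat in the frame of shaft below 0.013 m and horizontal distance between fork_grip and holder below 0.012 m and height (world z) of fork_grip between 0.08 and 0.093 m and angle between fork_grip's own z axis and vertical below 0.1 rad and linear speed of each of fork, clip below 0.02 m/s); the robot touches nothing.
It fails at once if the robot's fingers touch the clip (contact force between the fingers and clip above 0.5 N).
It fails at once if the clip is rammed: the fork presses on it with more than 45 N (contact force between fork and clip above 45 N).
It fails at once if a bystander is shifted by more than 25 mm or tipped (distance of any of pot, amber_bottle, wash_bottle, timer from where it was at the start of the episode above 0.025 m or angle between any of pot, amber_bottle, wash_bottle's own z axis and vertical above 0.35 rad).
It also fails if it takes over 61 s, if anything falls off the work surface, if the arm or the gripper's body presses on something with over 40 N, if the wrist force passes 120 N, or if a joint passes its speed limit or range.

## Robot

A 6-joint arm with a two-finger parallel gripper is mounted at the origin on a cart in front of the work surface, level with it; the furniture and walls round the work are solid. World frame = base frame: x ahead of the robot, y to its left, z up, the work surface at z = 0. Lengths are in m, angles in rad, forces in N, time in s.
With the tool pointing down it reaches from about 0.375 to 0.9 m from the base axis. Payload 3.1 kg.
Tool frame: the origin (TCP) lies on the centre line of the jaws, within the pads' length; the fingertips stand 19 mm ahead of it and the grasp point (between the pads) is the TCP; z points along the fingers, y is the direction in which the jaws open and shut (so a half turn about z gives the same grasp; the last joint's range is limited). The gripper opens to 85 mm and grips with 20 to 120 N. Pads are 22 mm wide; open, the fingers measure 114 mm over their backs; the gripper's body (76 mm by 85 mm) begins 54 mm behind the grasp point. The pads swing forward as they close: fully open they stand 13 mm farther back than shut.
Start: joints at [-1.476, 0.527, 1.433, -0, 1.181, -0.178], TCP at [0.169, -0.602, 0.224] pointing down, gripper open.
Joint ranges: [-3.08, 3.08], [-0.75, 2.2], [0.22, 2.44], [-1.43, 4.57], [0, 2.65], [-2.85, 2.85]. Speed limits (rad/s): [2.79, 2.79, 3.14, 3.14, 3.14, 3.14].

## Interface

Orientations are given as a unit quaternion [x, y, z, w].
In Python, from station import manip, imaging, workorder gives the robot as it stands.
- The arm moves only by the shell command python3 -m creep 'ROWS' [FORCE]. ROWS is a JSON object of lists of equal length, an entry for each row: "claw": the finger opening in cm, from 0 to 8.54; "dp": the shift along the tool's x, y, z in cm, a list of three; "roll": the turn about the tool's z in rad. In form: {"claw": [claw, ...], "dp": [[dx, dy, dz], ...], "roll": [roll, ...]}. A call has 1 to 12 rows; each row is the pose to reach, as a shift and turn from the pose commanded when the call began, along the tool's axes at that moment; what a row does not reach only later rows make up. A row lasts 1/10 s, in which the tool goes at most 50 mm and 8.59 degrees, less where a joint would pass 70% of its speed; a pose out of reach is approached as far as the arm can. A call with a gripper value outside its range is refused whole. The fingers move at their own pace and stop on an object; FORCE is the grip in N (left out, the last holds). Time passes only in rows, so rows that repeat a pose let the fingers close. It gives the time, the measured TCP pose, the force and the opening at its end, in the units of the state.
- manip.sense(): the state, without advancing time (a new reading comes with each control period).
- imaging.snapshot(name): name is "side" or "top" or "wrist"; returns a dict with "image" (384x512x3 uint8, red, green, blue), "z_map" (384x512 float32, m along the optical axis (not along the pixel's ray), 0 where there is no reading), "vfov" (degrees; the focal length in pixels is half the picture's height over the tangent of half this angle, whatever the lens; pixels are square), "cx", "cy" (the principal point, pixels), "dist" ([k1, k2, p1, p2, k3] as OpenCV has them; the pictures are not rectified), "R" (3x3) and "t" (3): a world point X has camera coordinates R X + t. Camera axes: x right, y down, z forward; pixel columns grow to the right and rows downward; lengths in m; the calibration is good to about 2 mm. A picture is of the moment at which its call begins.
- workorder.sign_off(): hands the job in, once; it reports no verdict.
The state is a dict: "t": time; "q": joint angles; "qd": joint speeds; "tau": joint torques, N m; "tcp_pos": TCP position; "tool_rot": TCP orientation; "force": force on the tool from outside, world axes, zero at the start; "ft_torque": the same for the moment, N m; "finger_gap": opening from 0.0 (shut) to 1.0 (fully open).
Only numpy, scipy, OpenCV 4.12 (cv2) and the standard library are available. Lean on these libraries where they do the work, as an engineer would, in place of code of your own. Each camera call takes 0.05 s, during which the arm holds its last target.

## Working session

There is one attempt and no reset: what is moved stays moved. The work goes in short steps, Python scripts to look and compute and a shell command to move; the robot and the scene stay as the last step left them, time stands still between calls to the robot, and variables do not carry over. Pictures are saved under pics/ and viewed, and the job is handed in when it is done.

```bash
ls; mkdir -p pics; cat > h.py <<'E'
import numpy as np, cv2
from station import manip, imaging, workorder
def snap(n,f):
    s=imaging.snapshot(n); cv2.imwrite('pics/%s.png'%f, s['image'][:,:,::-1]); np.savez('pics/%s.npz'%f, **{k:np.array(v) for k,v in s.items()}); return s
def load(f): return dict(np.load('pics/%s.npz'%f))
def K(s):
    f=192/np.tan(np.radians(float(s['vfov']))/2); return np.array([[f,0,float(s['cx'])],[0,f,float(s['cy'])],[0,0,1]])
def ray(s,u,v):
    p=cv2.undistortPoints(np.array([[[u,v]]],float),K(s),np.array(s['dist'],float))[0,0]
    return np.array([p[0],p[1],1.])
def atz(s,u,v,z):
    d=s['R'].T@ray(s,u,v); c=-s['R'].T@s['t']; return c+d*(z-c[2])/d[2]
def atd(s,u,v):
    r=ray(s,u,v)*s['z_map'][int(round(v)),int(round(u))]; return s['R'].T@(r-s['t'])
def proj(s,X):
    X=np.atleast_2d(np.array(X,float)); r,_=cv2.Rodrigues(np.array(s['R'],float)); return cv2.projectPoints(X,r,np.array(s['t'],float),K(s),np.array(s['dist'],float))[0][:,0]
def crop(f,x0,y0,x1,y1,k,o):
    im=cv2.imread('pics/%s.png'%f)[y0:y1,x0:x1]; cv2.imwrite('pics/%s.png'%o,cv2.resize(im,None,fx=k,fy=k,interpolation=cv2.INTER_CUBIC))
E
python3 - <<'E'
from h import *
print(manip.sense())
for n in ('side','top','wrist'):
    s=snap(n,n+'0'); print(n,s['vfov'],s['cx'],s['cy'],s['dist'],-s['R'].T@s['t'])
E
```

```text
pics
{'t': 0.0, 'q': array([-1.47547872e+00,  5.28497003e-01,  1.43392446e+00, -2.21557548e-05,
        1.18138759e+00, -1.78469235e-01]), 'qd': array([-0.00177571, -0.00068969, -0.00016512,  0.00104601,  0.00157014,
        0.00302867]), 'tau': array([-1.31214110e-03, -4.42350626e+01, -1.78026921e+01, -3.86630918e-04,
        8.38292734e-03, -4.83075212e-06]), 'tcp_pos': array([ 0.16895581, -0.60095735,  0.22260765]), 'tool_rot': array([ 9.90643535e-01,  1.36470354e-01,  3.58260926e-05, -1.10766918e-03]), 'force': array([-0.23014624,  0.55933982,  0.45744934]), 'ft_torque': array([-0.04784042,  0.01263584, -0.02107723]), 'finger_gap': 1.0021797806936843}
side 49.4992026372604 254.21137128340203 186.35389995871753 [-0.00942576  0.          0.          0.          0.        ] [ 0.56588511 -1.01749501  0.74917728]
top 47.79025198069317 253.69439250779791 194.0677284307842 [0.03630493 0.         0.         0.         0.        ] [0.32136596 0.03644374 1.5471078 ]
wrist 58.36772432744883 254.13454841249367 188.4586544113309 [0.03615143 0.         0.         0.         0.        ] [ 0.24153036 -0.58128774  0.37298611]
```

View pics/side0.png

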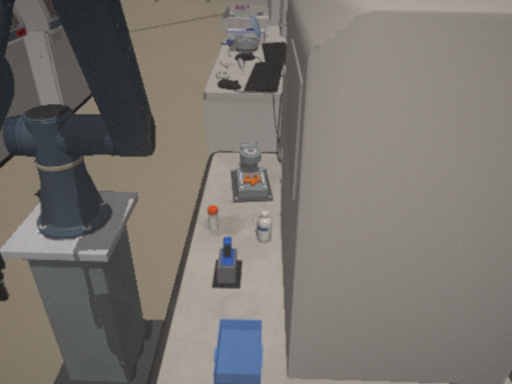

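View pics/top0.png

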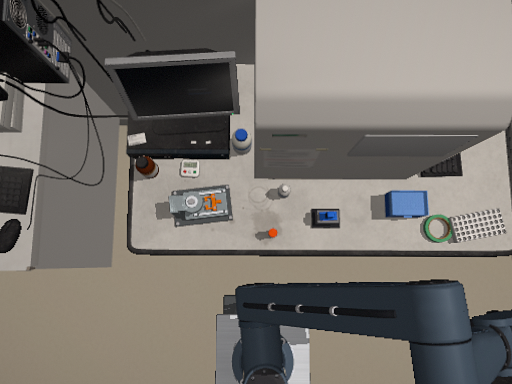

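View pics/wrist0.png

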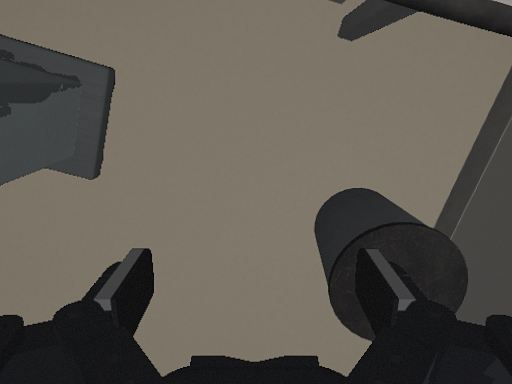

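```bash
python3 - <<'E'
from h import *
crop('top0',155,170,255,235,8,'t_stand'); crop('top0',250,175,350,245,8,'t_fork')
crop('side0',190,130,290,300,4,'s_c')
E
```

```text
(no output)
```

View pics/t_stand.png

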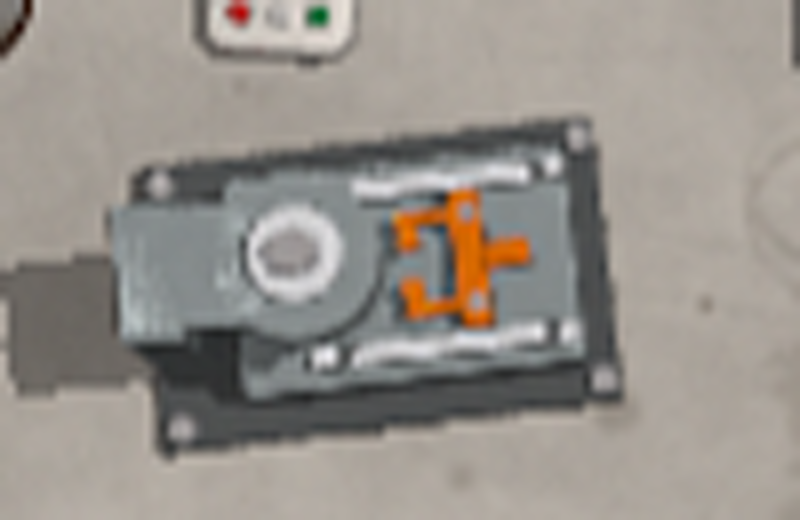

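View pics/t_fork.png

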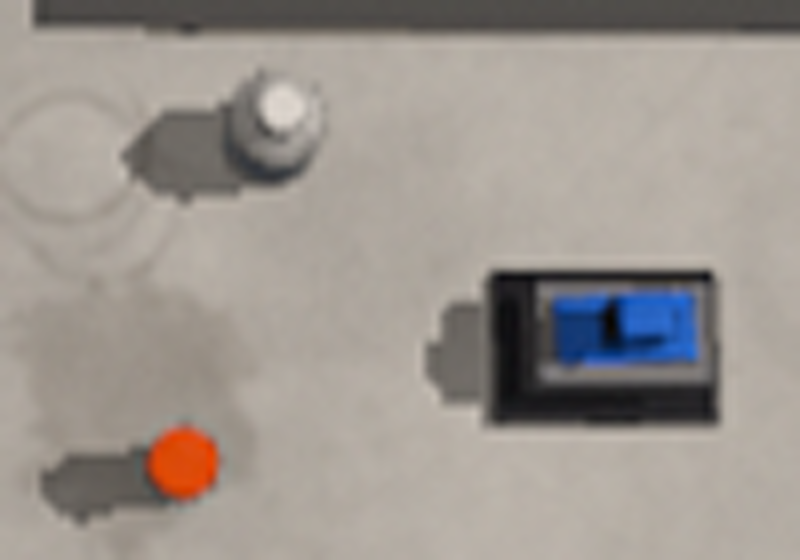

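View pics/s_c.png

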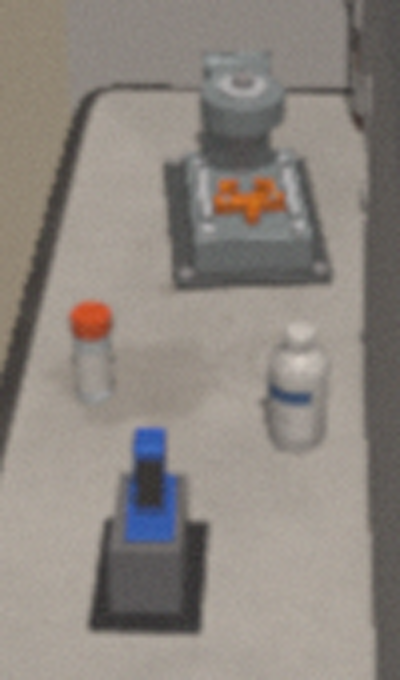

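```bash
python3 - <<'E'
from h import *
np.set_printoptions(precision=4,suppress=True)
s=load('top0')
def T(x0,y0,l,z,tag):
    P=np.array([atz(s,x0+(a-.0)/8-.5+.0625,y0+b/8-.5+.0625,z) for a,b in l]); print(tag,'mean',P.mean(0)); print(P[:,:2]); return P
P=T(155,170,[(133,172),(590,118),(622,398),(163,455)],.008,'base')
print(np.linalg.norm(np.diff(P,axis=0),axis=1), 'dir',np.arctan2(*(P[0]-P[1])[1::-1]),np.arctan2(*(P[3]-P[2])[1::-1]))
T(155,170,[(293,250)],.131,'cap')
T(155,170,[(455,192),(483,192),(492,325),(463,325),(527,239),(527,264)],.053,'clip')
T(155,170,[(355,187),(528,172),(355,365),(545,332)],.05,'ribs')
P=T(250,175,[(488,270),(716,270),(720,424),(490,424)],.005,'foot')
print(np.linalg.norm(np.diff(P,axis=0),axis=1))
T(250,175,[(537,280),(713,280),(713,382),(540,382)],.056,'holder')
T(250,175,[(553,292),(697,292),(697,362),(553,362)],.062,'collar')
T(250,175,[(618,292),(682,292),(682,345),(618,345)],.114,'griptop')
T(250,175,[(280,105),(183,462)],.08,'bottle,pot')
# depth
z=s['z_map']
for u,v in [(331.5,214.8),(191,200),(285,188),(273,232.5),(216,200),(206,178),(295,168)]: print(u,v,atd(s,u,v))
# cabinet front
for u,v in [(300,175),(300,150),(260,170),(400,160),(300,100),(300,50)]: print('cab',u,v,atd(s,u,v))
E
```

```text
base mean [0.5268 0.216  0.008 ]
[[0.5775 0.3267]
 [0.603  0.1219]
 [0.4763 0.1062]
 [0.4504 0.3092]]
[0.2064 0.1276 0.2047] dir 1.694426459978164 1.6977578948394838
cap mean [0.5247 0.2367 0.131 ]
[[0.5247 0.2367]]
clip mean [0.5336 0.1617 0.053 ]
[[0.5617 0.1779]
 [0.5618 0.1657]
 [0.5034 0.1608]
 [0.5033 0.1734]
 [0.5411 0.1462]
 [0.5301 0.146 ]]
ribs mean [0.5306 0.1816 0.05  ]
[[0.5642 0.2219]
 [0.5712 0.1464]
 [0.4861 0.2201]
 [0.5007 0.138 ]]
foot mean [ 0.4829 -0.2246  0.005 ]
[[ 0.5172 -0.1738]
 [ 0.5175 -0.2758]
 [ 0.4486 -0.2755]
 [ 0.4481 -0.1734]]
[0.102  0.069  0.1022]
holder mean [ 0.4844 -0.2258  0.056 ]
[[ 0.5064 -0.1879]
 [ 0.5067 -0.264 ]
 [ 0.4624 -0.2627]
 [ 0.4621 -0.1883]]
collar mean [ 0.4855 -0.2244  0.062 ]
[[ 0.5005 -0.1938]
 [ 0.5007 -0.2558]
 [ 0.4705 -0.2549]
 [ 0.4702 -0.1932]]
griptop mean [ 0.4833 -0.2258  0.114 ]
[[ 0.4943 -0.2128]
 [ 0.4944 -0.2393]
 [ 0.4723 -0.2387]
 [ 0.4722 -0.2122]]
bottle,pot mean [ 0.5021 -0.0543  0.08  ]
[[ 0.5787 -0.0755]
 [ 0.4254 -0.0332]]
331.5 214.8 [ 0.4822 -0.2285  0.111 ]
191 200 [0.5278 0.2378 0.1284]
285 188 [ 0.5755 -0.076   0.0922]
273 232.5 [ 0.4252 -0.0353  0.0746]
216 200 [0.5392 0.1617 0.052 ]
206 178 [ 0.628  0.204 -0.003]
295 168 [ 0.6194 -0.0991  0.2088]
cab 300 175 [ 0.6201 -0.1273  0.0961]
cab 300 150 [ 0.6091 -0.0863  0.467 ]
cab 260 170 [0.619  0.0108 0.179 ]
cab 400 160 [ 0.6215 -0.3953  0.3102]
cab 300 100 [ 0.6646 -0.0648  0.6685]
cab 300 50 [ 0.7719 -0.0649  0.6792]
```

```bash
cat >> h.py <<'E'
from scipy.spatial.transform import Rotation as Ro
def st():
    s=manip.sense(); R=Ro.from_quat(s['tool_rot']).as_matrix()
    print('t %.2f'%s['t'],'p',np.round(s['tcp_pos'],4),'yaw %.4f'%np.arctan2(R[1,0],R[0,0]),'tilt %.3f'%np.arccos(-R[2,2]),'F',np.round(s['force'],2),'gap %.3f'%s['finger_gap'],'q',np.round(s['q'],2)); return s,R
def go(p,yaw,rel=None):
    s,R=st(); d=R.T@(np.array(p)-s['tcp_pos'])*100; y=np.arctan2(R[1,0],R[0,0])
    print('dp cm',np.round(d,2),'roll %.3f'%-(yaw-y))
E
python3 -c "
from h import *
go([.484,-.225,.2],0)"
```

```text
t 0.15 p [ 0.169  -0.6011  0.2229] yaw 0.2738 tilt 0.002 F [-0.55  0.6  -0.12] gap 1.002 q [-1.48  0.53  1.43  0.    1.18 -0.18]
dp cm [ 40.5  -27.69   2.34] roll 0.274
```

```bash
python3 -m creep '{"claw":[8.5,8.5,8.5,8.5,8.5,8.5,8.5,8.5,8.5,8.5,8.5,8.5],"dp":[[3.4,-2.3,0.2],[7,-4.7,0.4],[10.5,-7,0.6],[14,-9.5,0.8],[17.5,-12,1],[21,-14.4,1.2],[24.5,-16.8,1.4],[28,-19.2,1.6],[31.5,-21.6,1.8],[35,-24,2],[38,-26,2.2],[40.5,-27.7,2.3]],"roll":[0.02,0.05,0.07,0.1,0.12,0.15,0.17,0.2,0.22,0.25,0.265,0.274]}'
python3 -m creep '{"claw":[8.5,8.5],"dp":[[0,0,0],[0,0,0]],"roll":[0,0]}'
python3 - <<'E'
from h import *
go([.484,-.225,.13],0)
snap('wrist','w1');snap('side','s1')
E
```

```text
t: 1.35
tcp_pos: [0.4849, -0.2235, 0.2003]
tool_rot: [1.0, 0.0, -0.0, -0.0]
force: [-0.3, -0.0, 0.2]
finger_gap: 1.0
t: 1.55
tcp_pos: [0.4841, -0.225, 0.2003]
tool_rot: [1.0, 0.001, -0.0, 0.0]
force: [0.2, 0.1, 1.0]
finger_gap: 0.991
t 1.55 p [ 0.4841 -0.225   0.2003] yaw 0.0019 tilt 0.001 F [0.2  0.13 0.96] gap 0.991 q [-0.64  0.44  1.69 -0.    1.02  0.92]
dp cm [-0.    0.    7.03] roll 0.002
```

View pics/w1.png

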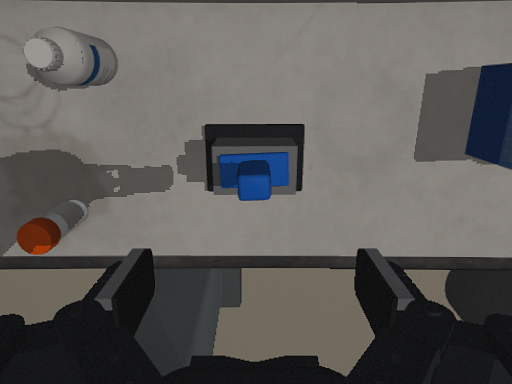

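View pics/s1.png

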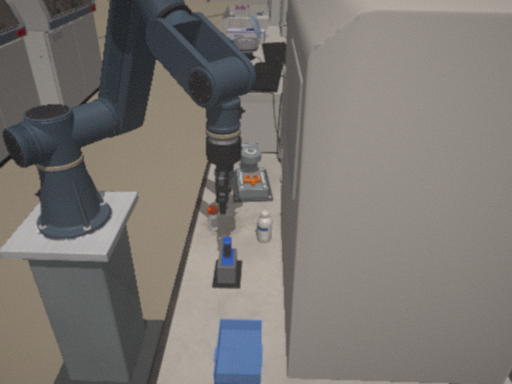

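```bash
python3 - <<'E'
from h import *
np.set_printoptions(precision=4,suppress=True)
s=load('w1');print('wristcam',-s['R'].T@s['t']); print(s['R'])
for n in('w1','s1'):
    s=load(n); print(n,proj(s,[[.4841,-.225,.2],[.484,-.225,.114],[.484,-.225,.062],[.4841,-.225,.181]]))
s=load('w1')
for u,v in [(238,163),(271,163),(240,200),(270,200)]: print(atz(s,u,v,.114))
for u,v in [(219,153),(288,152),(221,187),(288,186)]: print(atz(s,u,v,.062))
for u,v in [(254,190),(225,170)]: print(atd(s,u,v))
E
```

```text
wristcam [ 0.5595 -0.2249  0.3505]
[[ 0.0016 -1.      0.0007]
 [-0.9566 -0.0013  0.2914]
 [-0.2914 -0.0011 -0.9566]]
w1 [[253.9703 247.0335]
 [253.9408 193.0122]
 [253.9309 174.7736]
 [253.9616 230.8857]]
s1 [[224.7843 210.0821]
 [225.5525 239.3495]
 [226.0101 255.8139]
 [224.9693 216.7808]]
[ 0.5061 -0.2138  0.114 ]
[ 0.5062 -0.237   0.114 ]
[ 0.4787 -0.2149  0.114 ]
[ 0.4787 -0.2367  0.114 ]
[ 0.5031 -0.1953  0.062 ]
[ 0.504  -0.2539  0.062 ]
[ 0.4729 -0.1962  0.062 ]
[ 0.4739 -0.2548  0.062 ]
[ 0.4863 -0.225   0.114 ]
[ 0.4882 -0.2     0.062 ]
```

```bash
python3 -m creep '{"claw":[8.5,8.5,8.5,8.5,8.5,8.5,8.5,8.5],"dp":[[0.1,0,2],[0.2,0,4],[0.3,0,6],[0.3,0,8],[0.3,0,9.5],[0.3,0,10.6],[0.3,0,11],[0.3,0,11]],"roll":[0,0,0,0,0,0,0,0]}'
python3 -m creep '{"claw":[6,4,3,2.6,2.2,2,2,2],"dp":[[0,0,0],[0,0,0],[0,0,0],[0,0,0],[0,0,0],[0,0,0],[0,0,0],[0,0,0]],"roll":[0,0,0,0,0,0,0,0]}' 30
python3 - <<'E'
from h import *
st()
snap('wrist','w2');snap('side','s2'); crop('s2',190,150,290,290,5,'s2c')
E
```

```text
t: 2.45
tcp_pos: [0.4866, -0.226, 0.0903]
tool_rot: [1.0, -0.001, -0.0, -0.0]
force: [0.0, -0.1, -0.2]
finger_gap: 0.995
t: 3.25
tcp_pos: [0.4873, -0.2255, 0.0911]
tool_rot: [1.0, -0.0, 0.0, 0.0]
force: [-0.7, 1.7, 5.5]
finger_gap: 0.273
t 3.25 p [ 0.4873 -0.2255  0.0911] yaw -0.0001 tilt 0.001 F [-0.71  1.73  5.51] gap 0.273 q [-0.64  0.61  1.77  0.    0.77  0.93]
```

View pics/w2.png

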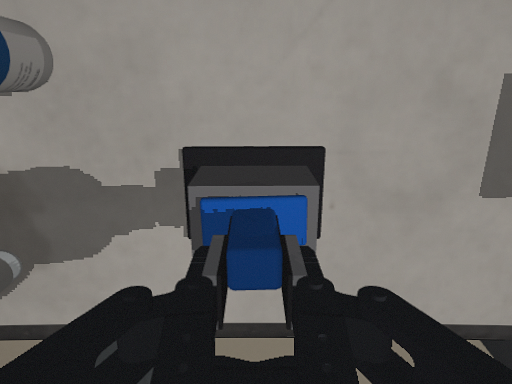

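View pics/s2c.png

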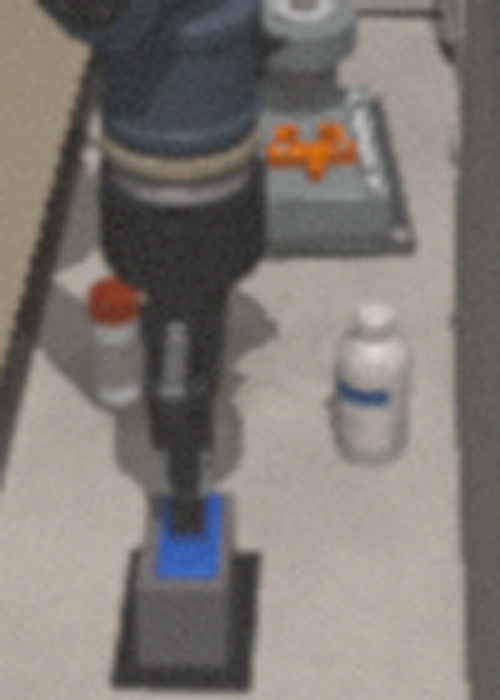

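```bash
python3 -m creep '{"claw":[2,2,2,2,2],"dp":[[0,0,-0.8],[0,0,-1.8],[0,0,-2.7],[0,0,-3.2],[0,0,-3.2]],"roll":[0,0,0,0,0]}' 60
python3 -m creep '{"claw":[2,2,2,2],"dp":[[0,0,0],[0,0,0],[0,0,0],[0,0,0]],"roll":[0,0,0,0]}' 20
python3 - <<'E'
from h import *
st()
snap('wrist','w3');snap('side','s3'); crop('s3',190,150,290,290,5,'s3c')
E
```

```text
t: 3.85
tcp_pos: [0.4875, -0.2259, 0.1237]
tool_rot: [1.0, -0.0, 0.001, 0.001]
force: [-0.6, 0.2, -0.3]
finger_gap: 0.264
t: 4.25
tcp_pos: [0.4869, -0.2254, 0.1223]
tool_rot: [1.0, -0.0, -0.0, -0.0]
force: [1.3, 0.1, -1.5]
finger_gap: 0.264
t 4.25 p [ 0.4869 -0.2254  0.1223] yaw -0.0003 tilt 0.001 F [ 1.27  0.11 -1.46] gap 0.264 q [-0.64  0.56  1.75 -0.    0.84  0.93]
```

View pics/w3.png

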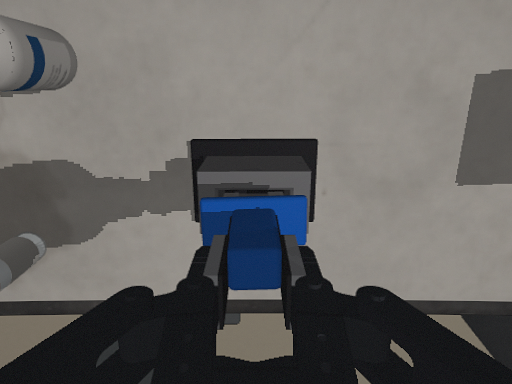

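View pics/s3c.png

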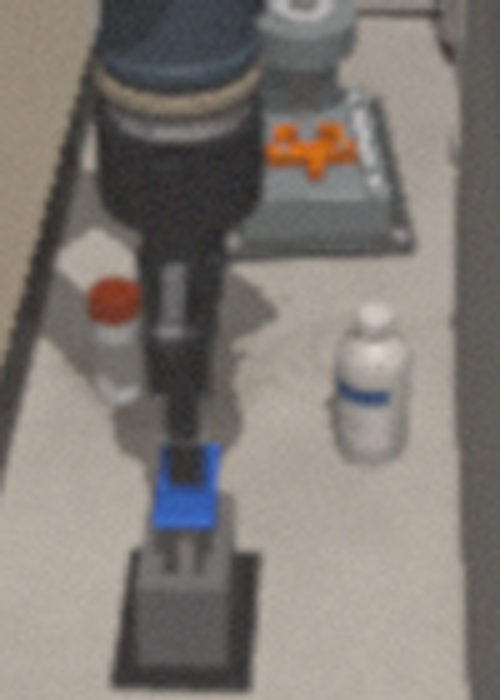

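```bash
python3 -m creep '{"claw":[2,2,2,2,2,2],"dp":[[-0.5,0,0.1],[-1,0,0.1],[-1.5,0,0.2],[-1.9,0,0.2],[-2.2,0,0.2],[-2.2,0,0.2]],"roll":[0,0,0,0,0,0]}' 20
python3 - <<'E'
from h import *
st()
snap('wrist','w4');snap('side','s4'); crop('s4',190,150,290,290,5,'s4c')
E
```

```text
t: 4.95
tcp_pos: [0.4676, -0.2264, 0.1214]
tool_rot: [1.0, -0.001, 0.004, 0.001]
force: [6.4, 1.2, -2.2]
finger_gap: 0.265
t 4.95 p [ 0.4676 -0.2264  0.1214] yaw -0.0021 tilt 0.007 F [ 6.41  1.16 -2.19] gap 0.265 q [-0.67  0.54  1.8   0.    0.8   0.9 ]
```

View pics/w4.png

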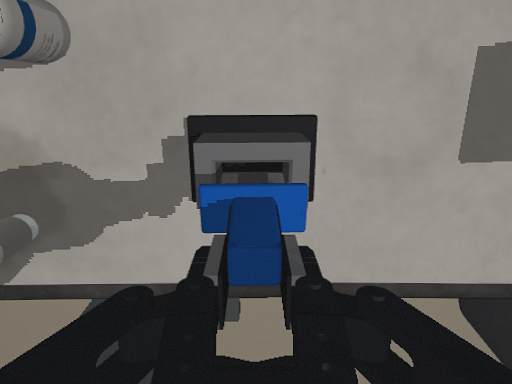

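View pics/s4c.png

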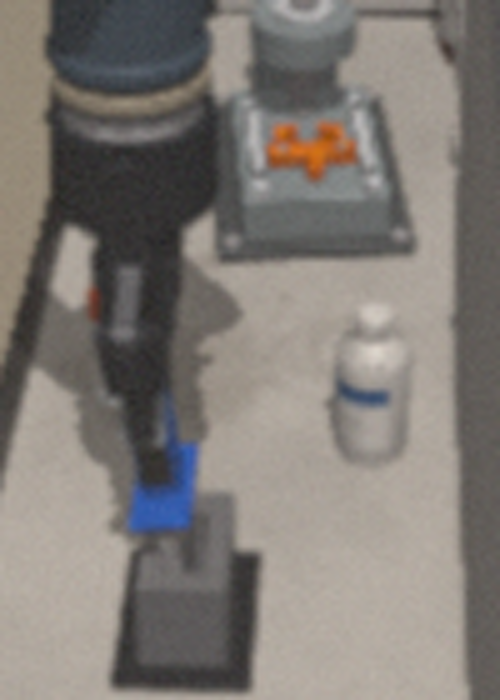

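```bash
cat >> h.py <<'E'
def blue(f,tcp):
    s=load(f); im=s['image'].astype(int); m=(im[:,:,2]>70)&(im[:,:,2]>im[:,:,0]*2)&(im[:,:,2]>1.5*im[:,:,1])
    P=[]
    for v,u in np.argwhere(m):
        if s['z_map'][v,u]>0: P.append(np.r_[atd(s,u,v),u,v])
    P=np.array(P); q=P[:,:3]-tcp; k=np.linalg.norm(q,axis=1)<.08; return P[k],q[k]
E
python3 - <<'E'
from h import *
np.set_printoptions(precision=4,suppress=True)
s,_=st()
for f,t in (('w3',[.4869,-.2254,.1223]),('w4',[.4676,-.2264,.1214])):
    P,q=blue(f,t); print(f,len(q))
    # along collar column y offset ~ 22mm and handle middle column
    for name,k in (('mid',np.abs(P[:,3]-254)<1.1),('side',np.abs(P[:,3]-210)<1.1)):
        for r,p in list(zip(q[k],P[k]))[::8]: print(name,p[3:],r)
E
```

```text
t 5.05 p [ 0.4676 -0.2264  0.1214] yaw -0.0019 tilt 0.007 F [ 5.85  0.24 -1.57] gap 0.264 q [-0.67  0.54  1.8   0.    0.8   0.9 ]
w3 6919
mid [253. 197.] [ 0.0156  0.0005 -0.0299]
mid [255. 199.] [ 0.0147 -0.0006 -0.0293]
mid [254. 202.] [ 0.0128 -0.     -0.0297]
mid [253. 205.] [ 0.0113  0.0005 -0.0289]
mid [255. 207.] [ 0.0099 -0.0006 -0.0295]
mid [255. 210.] [ 0.0102 -0.0006 -0.0239]
mid [254. 213.] [ 0.0102 -0.     -0.0194]
mid [253. 216.] [ 0.0106  0.0005 -0.0141]
mid [255. 218.] [ 0.0102 -0.0006 -0.0124]
mid [254. 221.] [ 0.0101 -0.     -0.0085]
mid [253. 224.] [ 0.0104  0.0004 -0.0041]
mid [255. 226.] [ 0.0098 -0.0005 -0.0032]
mid [254. 229.] [ 0.0104 -0.      0.0019]
mid [253. 232.] [0.0107 0.0004 0.0059]
mid [255. 234.] [ 0.0104 -0.0005  0.0075]
mid [254. 237.] [ 0.0105 -0.      0.0108]
mid [253. 240.] [0.01   0.0004 0.0128]
mid [255. 242.] [ 0.0106 -0.0005  0.016 ]
mid [254. 245.] [ 0.0103 -0.      0.0184]
mid [253. 248.] [0.0098 0.0004 0.0201]
mid [255. 250.] [ 0.0101 -0.0005  0.0224]
mid [254. 253.] [ 0.0084 -0.      0.0218]
mid [253. 256.] [0.0072 0.0004 0.0222]
mid [255
[... 3008 characters left out ...]
236 -0.0274]
side [209. 192.] [ 0.0199  0.024  -0.0261]
side [211. 194.] [ 0.0185  0.0231 -0.027 ]
side [210. 197.] [ 0.0168  0.0237 -0.0272]
side [209. 200.] [ 0.0142  0.0247 -0.0297]
side [211. 202.] [ 0.0133  0.0235 -0.0289]
side [210. 205.] [ 0.0117  0.0241 -0.0286]
side [209. 208.] [ 0.01    0.0246 -0.0283]
side [211. 210.] [ 0.0086  0.0237 -0.0291]
side [210. 213.] [ 0.0068  0.0243 -0.0293]
side [209. 216.] [ 0.0046  0.0251 -0.0301]
side [211. 218.] [ 0.0033  0.0241 -0.0305]
side [210. 221.] [ 0.0019  0.0245 -0.0295]
side [209. 224.] [-0.      0.0252 -0.0298]
side [211. 226.] [-0.0012  0.0241 -0.0296]
side [210. 229.] [-0.003   0.0247 -0.0294]
side [209. 232.] [-0.0054  0.0255 -0.0308]
```

```bash
python3 -m creep '{"claw":[2,2,2,2,2,2,2,2],"dp":[[-0.4,0,0.15],[-0.8,0,0.3],[-1.2,0,0.55],[-1.6,0,0.85],[-2,0,1.1],[-2.4,0,1.4],[-2.5,0,1.5],[-2.5,0,1.5]],"roll":[0,0,0,0,0,0,0,0]}' 20
cat >> h.py <<'E'
def ang(f):
    s,R=st(); t=s['tcp_pos']; snap('wrist',f); P,q=blue(f,t); q=q@R  # tool coords x fwd, z down
    k=(np.abs(q[:,1])<.010)
    q=q[k]; # face points: use z(tool) between -.015 and .02
    # front face: for each z bin, max-x
    k=(q[:,2]>-.018)&(q[:,2]<.022); q=q[k]
    bins=np.round(q[:,2]/.003); pts=np.array([[np.percentile(q[bins==b,0],90),np.median(q[bins==b,2])] for b in np.unique(bins) if (bins==b).sum()>15])
    a=np.polyfit(pts[:,1],pts[:,0],1); print(np.round(pts*1000,1).tolist()); print('lean deg',np.degrees(np.arctan(a[0])),'face x at tcp mm',a[1]*1000)
E
python3 - <<'E'
from h import *
ang('w5')
E
```

```text
t: 5.85
tcp_pos: [0.4426, -0.2275, 0.107]
tool_rot: [1.0, -0.001, 0.003, 0.002]
force: [5.8, -0.6, 4.3]
finger_gap: 0.267
t 5.85 p [ 0.4426 -0.2275  0.107 ] yaw -0.0011 tilt 0.008 F [ 5.8  -0.6   4.28] gap 0.267 q [-0.7   0.54  1.86  0.    0.73  0.87]
[[18.1, -17.3], [19.2, -15.0], [20.6, -12.1], [21.9, -9.2], [23.3, -6.1], [24.7, -3.1], [26.1, 0.0], [27.4, 2.9], [29.1, 6.0], [30.3, 9.2], [31.6, 12.1], [33.0, 15.0], [39.4, 18.6], [40.6, 20.2]]
lean deg 28.68402842891882 face x at tcp mm 26.698608149542945
```

View pics/w5.png

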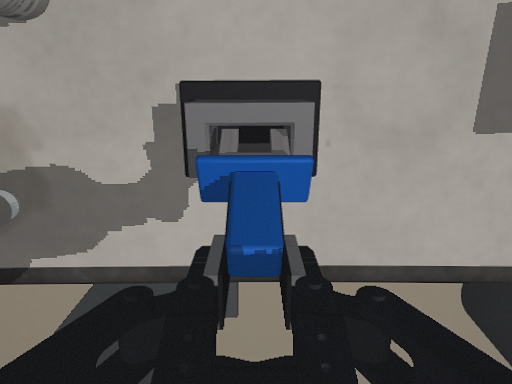

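```bash
python3 -m creep '{"claw":[2,2,2,2,2,2,2,2],"dp":[[0.4,0,-0.2],[0.9,0,-0.4],[1.4,0,-0.6],[2,0,-0.7],[2.6,0,-0.8],[3.2,0,-0.8],[3.8,0,-0.8],[3.8,0,-0.8]],"roll":[0,0,0,0,0,0,0,0]}' 20
python3 - <<'E'
from h import *
ang('w6')
E
```

```text
t: 6.7
tcp_pos: [0.4738, -0.2229, 0.1123]
tool_rot: [1.0, 0.001, -0.006, -0.003]
force: [-5.9, 0.9, 1.5]
finger_gap: 0.261
t 6.70 p [ 0.4738 -0.2229  0.1123] yaw 0.0022 tilt 0.013 F [-5.86  0.91  1.51] gap 0.261 q [-0.65  0.56  1.78 -0.    0.81  0.92]
[[13.7, -17.2], [14.0, -15.0], [14.5, -12.1], [15.0, -9.0], [15.4, -6.1], [16.0, -3.1], [16.4, -0.0], [17.0, 3.1], [17.5, 6.1], [18.0, 9.0], [18.4, 11.8], [19.0, 14.8], [19.5, 18.0], [20.0, 20.9]]
lean deg 9.409131349373384 face x at tcp mm 16.501880737524296
```

View pics/w6.png

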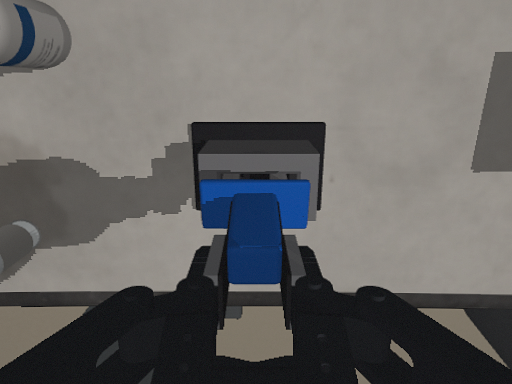

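```bash
python3 -m creep '{"claw":[2,2,2,2,2,2],"dp":[[0.2,0,0.4],[0.4,0,0.8],[0.5,0,1.2],[0.5,0,1.5],[0.5,0,1.5],[0.5,0,1.5]],"roll":[0,0,0,0,0,0]}' 20
python3 - <<'E'
from h import *
ang('w7')
E
```

```text
t: 7.35
tcp_pos: [0.4781, -0.2229, 0.0968]
tool_rot: [1.0, 0.001, -0.006, -0.003]
force: [-5.8, 0.0, -0.7]
finger_gap: 0.269
t 7.35 p [ 0.4781 -0.2229  0.0968] yaw 0.0020 tilt 0.013 F [-5.82  0.   -0.72] gap 0.269 q [-0.65  0.59  1.78 -0.    0.78  0.92]
[[12.9, -17.3], [13.3, -15.1], [13.6, -12.0], [14.0, -8.8], [14.4, -5.8], [14.8, -2.9], [15.1, -0.0], [15.5, 3.1], [15.9, 5.9], [16.2, 9.0], [16.6, 11.8], [17.0, 15.0], [17.3, 18.0], [17.6, 20.7]]
lean deg 7.043394525760374 face x at tcp mm 15.105384734352869
```

View pics/w7.png

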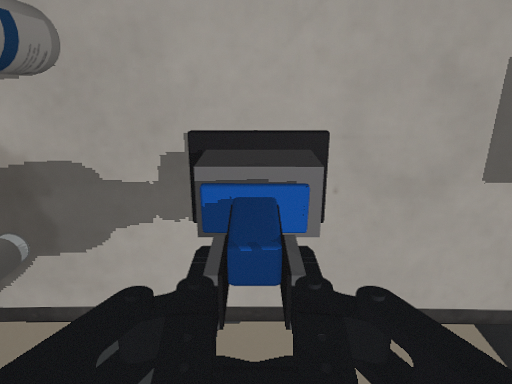

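```bash
python3 -m creep '{"claw":[3,4,5,6,6,6],"dp":[[0,0,0],[0,0,0],[0,0,0],[0,0,0],[0.4,0,0],[0.8,0,0]],"roll":[0,0,0,0,0,0]}' 20
python3 - <<'E'
from h import *
ang('w8');snap('side','s8');crop('s8',190,150,290,290,5,'s8c')
E
```

```text
t: 8.0
tcp_pos: [0.4916, -0.2256, 0.0988]
tool_rot: [1.0, -0.0, 0.0, 0.0]
force: [0.2, 0.6, 0.3]
finger_gap: 0.703
t 8.00 p [ 0.4916 -0.2256  0.0988] yaw -0.0004 tilt 0.001 F [0.23 0.61 0.26] gap 0.703 q [-0.64  0.6   1.75  0.    0.79  0.93]
[[3.3, -14.9], [5.4, -12.8], [5.4, -8.7], [5.6, -6.4], [5.5, -2.7], [5.7, -0.3], [5.5, 3.2], [5.7, 6.4], [5.7, 9.0]]
lean deg 3.3017538295378905 face x at tcp mm 5.47056184006834
```

View pics/w8.png

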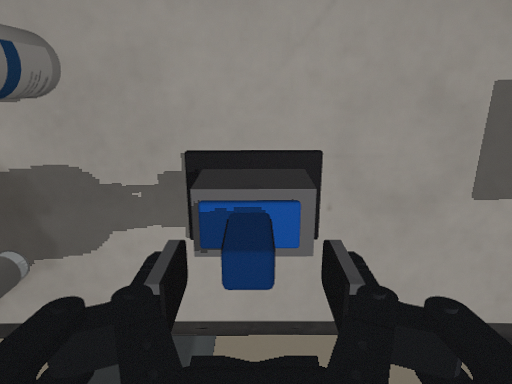

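View pics/s8c.png

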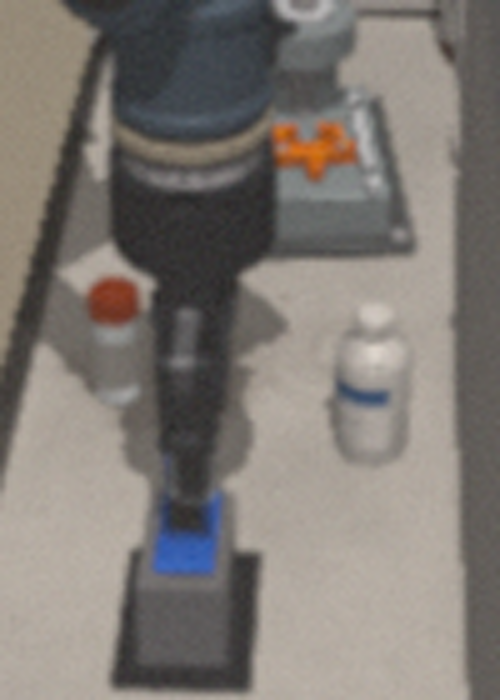

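```bash
python3 -m creep '{"claw":[6,6,6,6,5,4,3,2.5,2,2,2,2],"dp":[[-0.4,0,0.5],[-0.45,0,1],[-0.45,0,1.2],[-0.45,0,1.2],[-0.45,0,1.2],[-0.45,0,1.2],[-0.45,0,1.2],[-0.45,0,1.2],[-0.45,0,1.2],[-0.45,0,1.2],[-0.45,0,1.2],[-0.45,0,1.2]],"roll":[0,0,0,0,0,0,0,0,0,0,0,0]}' 40
python3 -m creep '{"claw":[2,2,2,2,2],"dp":[[0,0,-0.8],[0,0,-1.8],[0,0,-2.7],[0,0,-3],[0,0,-3]],"roll":[0,0,0,0,0]}' 40
python3 - <<'E'
from h import *
ang('w9'); snap('side','s9');crop('s9',190,150,290,290,5,'s9c')
E
```

```text
t: 9.3
tcp_pos: [0.4866, -0.2253, 0.0869]
tool_rot: [1.0, -0.0, 0.0, -0.0]
force: [0.1, 2.6, 3.8]
finger_gap: 0.271
t: 9.8
tcp_pos: [0.487, -0.2259, 0.1175]
tool_rot: [1.0, -0.0, 0.001, 0.001]
force: [-0.5, -0.5, -0.9]
finger_gap: 0.272
t 9.80 p [ 0.487  -0.2259  0.1175] yaw -0.0002 tilt 0.002 F [-0.54 -0.46 -0.91] gap 0.272 q [-0.64  0.56  1.75 -0.    0.82  0.93]
[[10.5, -17.1], [10.6, -14.9], [10.5, -11.9], [10.5, -9.1], [10.5, -6.0], [10.6, -3.0], [10.6, 0.0], [10.4, 3.3], [10.5, 5.9], [10.5, 9.0], [10.5, 12.0], [10.6, 14.8], [10.6, 18.0], [10.5, 20.6]]
lean deg -0.028743228303821738 face x at tcp mm 10.523089737925883
```

View pics/w9.png

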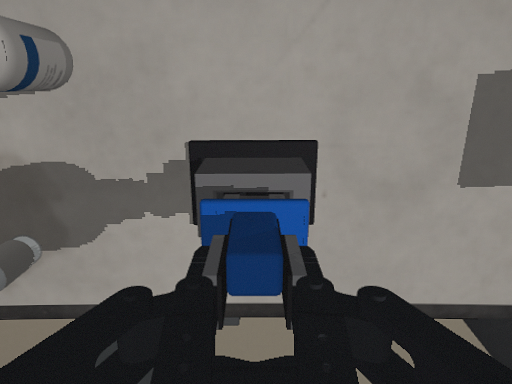

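```bash
python3 -m creep '{"claw":[2,2,2,2,2,2,2,2],"dp":[[-0.5,0,0],[-1,0,0],[-1.5,0,0],[-2,0,0],[-2.4,0,0],[-2.8,0,0.1],[-3.1,0,0.1],[-3.1,0,0.1]],"roll":[0,0,0,0,0,0,0,0]}' 20
python3 - <<'E'
from h import *
ang('w10')
E
```

```text
t: 10.7
tcp_pos: [0.456, -0.2261, 0.1159]
tool_rot: [1.0, -0.0, 0.001, 0.001]
force: [5.5, 0.6, -1.5]
finger_gap: 0.276
t 10.70 p [ 0.456  -0.2261  0.1159] yaw -0.0007 tilt 0.002 F [ 5.46  0.58 -1.47] gap 0.276 q [-0.68  0.54  1.82  0.    0.78  0.89]
[[14.6, -17.3], [15.1, -14.9], [15.9, -12.0], [16.8, -9.0], [17.6, -6.1], [18.4, -3.1], [19.3, 0.0], [20.1, 3.1], [21.0, 6.1], [21.7, 9.1], [22.6, 11.9], [23.3, 15.1], [28.3, 18.3], [29.5, 20.7]]
lean deg 19.28919939475023 face x at tcp mm 19.756888691698748
```

```bash
python3 -m creep '{"claw":[2,2,2,2,2,2,2,2,2,2],"dp":[[0.5,0,0],[1,0,0.2],[1.6,0,0.5],[2.2,0,0.9],[2.6,0,1.3],[2.9,0,1.7],[3,0,2],[3,0,2.2],[3,0,2.2],[3,0,2.2]],"roll":[0,0,0,0,0,0,0,0,0,0]}' 20
python3 -m creep '{"claw":[3,4,5,6,6,6],"dp":[[0,0,0],[0,0,0],[0,0,0],[0.3,0,0],[0.6,0,0],[0.9,0,0]],"roll":[0,0,0,0,0,0]}' 20
python3 - <<'E'
from h import *
ang('w11')
E
```

```text
t: 11.75
tcp_pos: [0.4847, -0.2249, 0.0929]
tool_rot: [1.0, -0.0, -0.001, -0.001]
force: [-4.9, -0.7, -3.0]
finger_gap: 0.268
t: 12.35
tcp_pos: [0.4953, -0.2257, 0.0938]
tool_rot: [1.0, -0.0, 0.001, 0.0]
force: [0.0, -0.0, 0.8]
finger_gap: 0.704
t 12.35 p [ 0.4953 -0.2257  0.0938] yaw -0.0003 tilt 0.001 F [ 0.05 -0.    0.83] gap 0.704 q [-0.63  0.61  1.75  0.    0.78  0.94]
[[3.5, -17.3], [3.8, -14.8], [3.7, -11.8], [3.7, -8.9], [3.8, -5.9], [3.8, -2.9], [3.7, -0.2], [3.6, 2.8], [3.8, 6.1], [3.6, 8.5], [3.7, 11.5], [3.5, 17.9]]
lean deg -0.1312163206234946 face x at tcp mm 3.6837454223921258
```

View pics/w11.png

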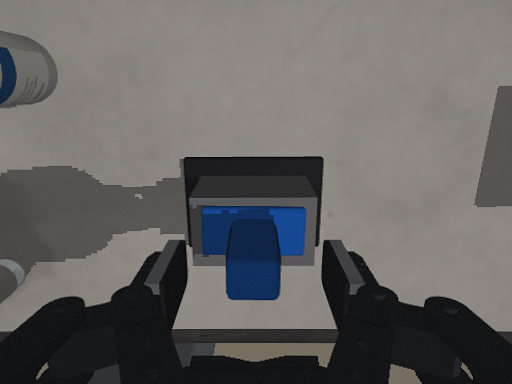

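```bash
python3 -m creep '{"claw":[6,6,5,4,3,2.5,2,2,2,2],"dp":[[0.3,0,0.5],[0.4,0,0.7],[0.4,0,0.7],[0.4,0,0.7],[0.4,0,0.7],[0.4,0,0.7],[0.4,0,0.7],[0.4,0,0.7],[0.4,0,0.7],[0.4,0,0.7]],"roll":[0,0,0,0,0,0,0,0,0,0]}' 40
python3 -m creep '{"claw":[2,2,2,2,2],"dp":[[0,0,-0.8],[0,0,-1.8],[0,0,-2.7],[0,0,-3],[0,0,-3]],"roll":[0,0,0,0,0]}' 40
python3 -c "
from h import *
ang('w12')"
python3 -m creep '{"claw":[2,2,2,2,2,2,2,2],"dp":[[-0.5,0,0],[-1,0,0],[-1.5,0,0],[-2,0,0],[-2.4,0,0],[-2.8,0,0.1],[-3.2,0,0.1],[-3.6,0,0.2]],"roll":[0,0,0,0,0,0,0,0]}' 20
python3 - <<'E'
from h import *
ang('w13')
E
```

```text
t: 13.4
tcp_pos: [0.4986, -0.2255, 0.0868]
tool_rot: [1.0, -0.0, 0.0, 0.0]
force: [-0.1, 0.7, 2.6]
finger_gap: 0.265
t: 13.9
tcp_pos: [0.499, -0.2258, 0.1175]
tool_rot: [1.0, -0.0, 0.001, 0.001]
force: [-0.5, 0.7, -0.8]
finger_gap: 0.266
t 13.90 p [ 0.499  -0.2258  0.1175] yaw -0.0002 tilt 0.002 F [-0.5   0.65 -0.77] gap 0.266 q [-0.63  0.57  1.72 -0.    0.84  0.94]
[[0.7, -17.2], [0.6, -15.2], [0.6, -12.0], [0.4, -9.0], [0.6, -6.0], [0.7, -2.8], [0.6, 0.1], [0.6, 2.9], [0.6, 6.2], [0.6, 9.3], [0.6, 11.9], [0.6, 14.9], [0.4, 17.9], [0.5, 20.9]]
lean deg -0.18116941170392079 face x at tcp mm 0.5703676787206469
t: 14.75
tcp_pos: [0.4626, -0.2259, 0.1148]
tool_rot: [1.0, -0.0, 0.0, 0.0]
force: [3.4, 0.0, 2.8]
finger_gap: 0.269
t 14.75 p [ 0.4626 -0.2259  0.1148] yaw -0.0001 tilt 0.001 F [3.41 0.01 2.81] gap 0.269 q [-0.67  0.55  1.81 -0.    0.79  0.9 ]
[[4.2, -17.3], [5.1, -15.1], [6.0, -11.9], [7.0, -9.1], [7.9, -6.1], [8.9, -3.0], [10.1, -0.1], [11.0, 3.0], [12.0, 6.0], [13.0, 8.9], [13.9, 12.0], [14.9, 14.9], [15.7, 17.8], [21.4, 21.2]]
lean deg 20.45353617406397 face x at tcp mm 10.222848315121002
```

View pics/w13.png

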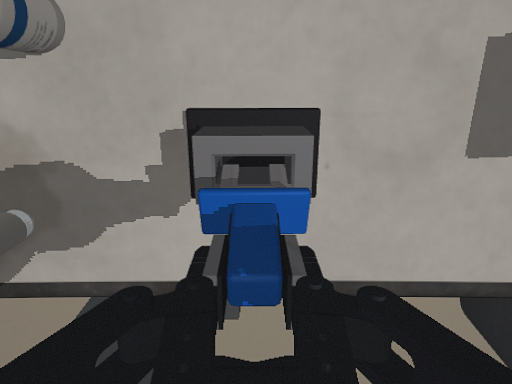

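```bash
python3 -m creep '{"claw":[2,2,2,2],"dp":[[-0.4,0,0.15],[-0.8,0,0.3],[-1.2,0,0.5],[-1.6,0,0.7]],"roll":[0,0,0,0]}' 20
python3 -c "
from h import *
ang('w14')"
```

```text
t: 15.2
tcp_pos: [0.4464, -0.2258, 0.1077]
tool_rot: [1.0, -0.0, 0.0, 0.0]
force: [2.1, 0.0, 4.1]
finger_gap: 0.273
t 15.20 p [ 0.4464 -0.2258  0.1077] yaw -0.0001 tilt 0.001 F [2.11 0.04 4.06] gap 0.273 q [-0.69  0.55  1.85 -0.    0.75  0.88]
[[7.3, -17.3], [8.9, -15.0], [10.5, -12.0], [12.2, -9.0], [13.9, -6.1], [15.7, -3.0], [17.5, 0.0], [19.1, 3.0], [20.8, 6.0], [22.7, 8.8], [24.4, 11.9], [31.4, 15.6], [32.7, 17.4]]
lean deg 34.38623962109322 face x at tcp mm 18.219760417151193
```

```bash
python3 -m creep '{"claw":[2,2,2,2],"dp":[[-0.3,0,0.15],[-0.6,0,0.35],[-0.8,0,0.5],[-0.8,0,0.5]],"roll":[0,0,0,0]}' 20
python3 -c "
from h import *
ang('w15')"
```

```text
t: 15.65
tcp_pos: [0.4382, -0.2254, 0.1024]
tool_rot: [1.0, -0.0, -0.0, -0.0]
force: [3.5, -0.3, 3.1]
finger_gap: 0.273
t 15.65 p [ 0.4382 -0.2254  0.1024] yaw -0.0004 tilt 0.001 F [ 3.5  -0.33  3.09] gap 0.273 q [-0.7   0.55  1.87 -0.    0.72  0.87]
[[9.3, -17.4], [11.4, -15.1], [13.5, -12.2], [15.7, -9.1], [17.8, -6.0], [20.3, -3.1], [22.5, 0.0], [24.7, 3.0], [27.0, 6.1], [29.1, 9.1], [37.1, 12.2], [38.2, 14.2]]
lean deg 40.96053841411072 face x at tcp mm 23.54228555038493
```

View pics/w15.png

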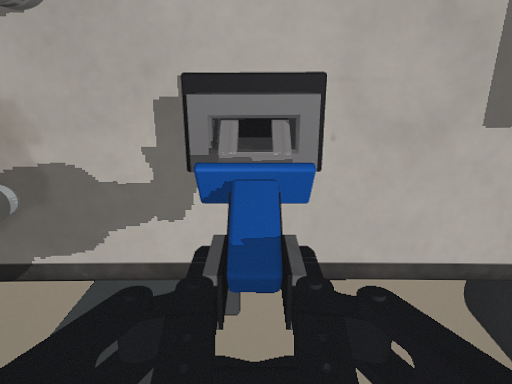

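```bash
python3 -m creep '{"claw":[2,2,2,2],"dp":[[0,0,0],[0,0,0],[0,0,0],[0,0,0]],"roll":[0,0,0,0]}' 120
python3 -m creep '{"claw":[2,2,2,2,2,2,2,2],"dp":[[0,0,-0.7],[0,0,-2],[0,0,-4],[0,0,-6],[0,0,-8],[0,0,-10],[0,0,-11],[0,0,-11]],"roll":[0,0,0,0,0,0,0,0]}' 120
cat >> h.py <<'E'
def tip(f):
    s,R=st(); t=s['tcp_pos']; snap('wrist',f); P,q=blue(f,t); q=q@R
    k=(np.abs(q[:,1])<.010)&(q[:,2]>-.018)&(q[:,2]<.008); a=q[k]
    bins=np.round(a[:,2]/.003); pts=np.array([[np.percentile(a[bins==b,0],90),np.median(a[bins==b,2])] for b in np.unique(bins) if (bins==b).sum()>15])
    c=np.polyfit(pts[:,1],pts[:,0],1); th=np.arctan(c[0]); ax=np.array([np.sin(th),np.cos(th)]); n=np.array([np.cos(th),-np.sin(th)])
    c0=np.array([c[1],0])-.010*n
    k=(np.abs(q[:,1])>.016)&(np.abs(q[:,1])<.029); b=q[k]; S=b[:,[0,2]]@ax; N=(b[:,[0,2]]-c0)@n
    print('collar s pct',np.round(np.percentile(S,[2,10,25,50,75,90,98])*1000,1),'n',np.round(np.percentile(N,[2,50,98])*1000,1),'ymid',(q[:,1].min()+q[:,1].max())/2)
    k=(N<.012); sc=np.median(S[k]); print('coltop s',sc)
    g=c0+ax*((sc-.026)-c0@ax); T=g+.072*ax
    print('lean %.1f'%np.degrees(th),'grip(x,z) mm',np.round(g*1000,1),'tip mm',np.round(T*1000,1))
    w=t+R@np.array([T[0],0,T[1]]); print('tip world',np.round(w,4)); return T
E
python3 - <<'E'
from h import *
tip('w16'); snap('side','s16'); crop('s16',150,100,270,240,5,'s16c')
E
```

```text
t: 16.1
tcp_pos: [0.4385, -0.2254, 0.1025]
tool_rot: [1.0, -0.0, -0.0, -0.0]
force: [3.5, -0.3, 1.1]
finger_gap: 0.254
t: 16.9
tcp_pos: [0.4376, -0.2251, 0.2133]
tool_rot: [1.0, 0.0, -0.001, -0.0]
force: [-0.1, 0.1, -1.4]
finger_gap: 0.256
t 16.90 p [ 0.4376 -0.2251  0.2133] yaw 0.0001 tilt 0.001 F [-0.05  0.08 -1.39] gap 0.256 q [-0.7   0.36  1.77 -0.    1.01  0.87]
collar s pct [29.4 29.7 30.  30.3 30.7 32.2 34.3] n [-13.1   4.6  14.7] ymid 0.00017291117187252097
coltop s 0.030144538343006892
lean 35.7 grip(x,z) mm [ 8.7 -1.1] tip mm [50.6 57.4]
tip world [ 0.4882 -0.225   0.1558]
```

View pics/w16.png

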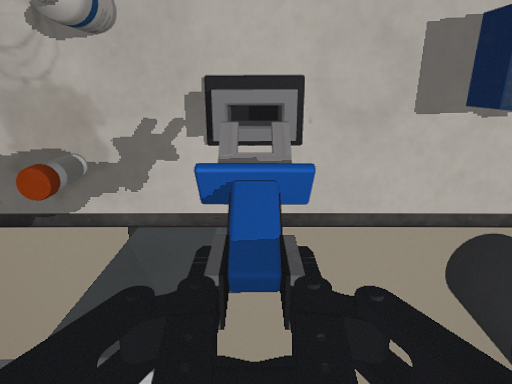

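View pics/s16c.png

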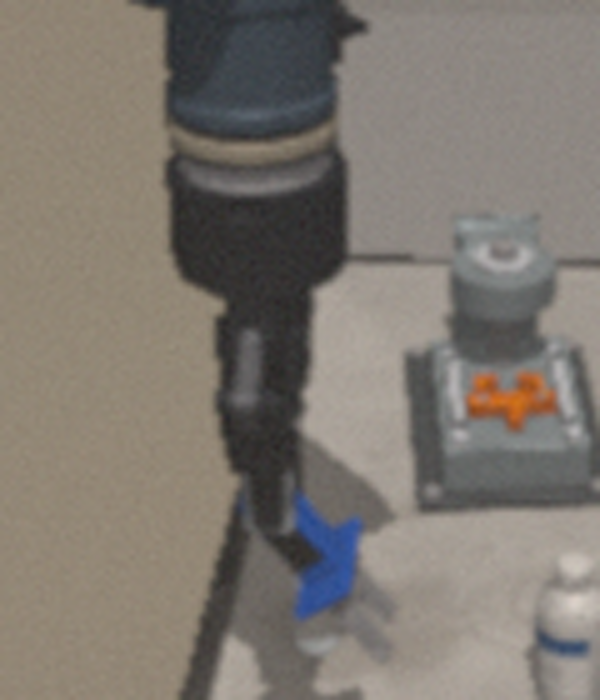

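```bash
python3 -m creep '{"claw":[2,2,2,2,2,2,2,2,2,2,2,2],"dp":[[0,-1.5,0],[0,-4,0],[0,-7,0],[0,-10,0],[0,-13,0],[0,-16,0],[0.5,-19,0],[1.5,-22,0],[3,-25,0],[5,-27.5,0],[7,-29.5,0],[9,-31,0]],"roll":[-0.12,-0.26,-0.4,-0.54,-0.68,-0.82,-0.96,-1.1,-1.24,-1.38,-1.52,-1.62]}'
python3 -m creep '{"claw":[2,2,2],"dp":[[0,0,0],[0,0,0],[0,0,0]],"roll":[0,0,0]}'
python3 - <<'E'
from h import *
tip('w17'); snap('top','t17')
E
```

```text
t: 18.2
tcp_pos: [0.5277, 0.086, 0.2109]
tool_rot: [0.687, 0.726, -0.002, -0.002]
force: [-0.8, -0.9, -0.7]
finger_gap: 0.254
t: 18.5
tcp_pos: [0.5268, 0.084, 0.2115]
tool_rot: [0.69, 0.724, -0.001, -0.001]
force: [-0.8, -0.3, -1.0]
finger_gap: 0.257
t 18.50 p [0.5268 0.084  0.2115] yaw 1.6186 tilt 0.004 F [-0.77 -0.29 -0.96] gap 0.257 q [-0.05  0.42  1.67 -0.    1.05 -0.1 ]
collar s pct [28.5 28.8 29.1 29.4 29.9 31.3 33.4] n [-13.    4.6  14.6] ymid 0.0011239759817034158
coltop s 0.029306238620341214
lean 35.5 grip(x,z) mm [ 7.3 -1.2] tip mm [49.1 57.5]
tip world [0.5243 0.1331 0.1541]
```

View pics/w17.png

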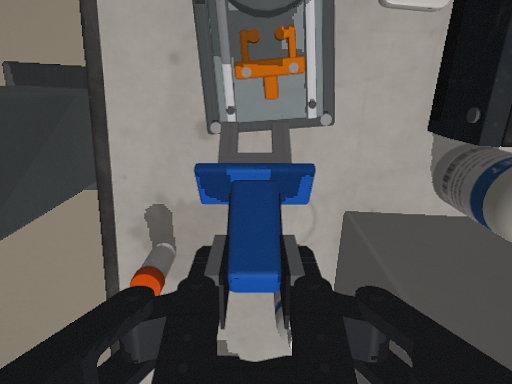

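```bash
python3 - <<'E'
from h import *
crop('w17',190,0,350,140,5,'w17c')
E
```

```text
(no output)
```

View pics/w17c.png

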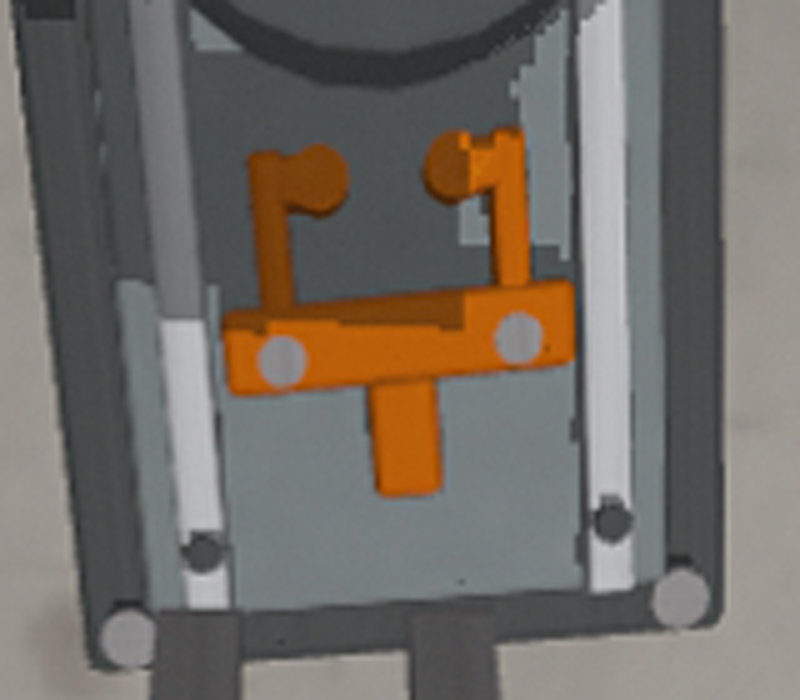

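```bash
python3 - <<'E'
from h import *
np.set_printoptions(precision=4,suppress=True)
s=load('w17')
g=lambda a,b,z: atz(s,190+a/5-.4,b/5-.4,z)
L,Rr=g(233,393,.053),g(573,362,.053); t1,t2=g(378,496,.053),g(440,494,.053)
print('back',L,Rr,np.linalg.norm(L-Rr),'mid',(L+Rr)/2); d=L-Rr; n=np.array([d[1],-d[0]]);print('clip dir',np.arctan2(n[1],n[0])%(np.pi))
print('tail',(t1+t2)/2,np.linalg.norm(t1-t2)); e=((L+Rr)/2-(t1+t2)/2); print('tail dir',np.arctan2(e[1],e[0]))
for a in [((190,608),(161,320)),((228,608),(200,320)),((592,590),(580,0)),((633,590),(620,0))]:
    p,q=g(*a[0],.05),g(*a[1],.05); print('rib',p,q,np.arctan2(*(q-p)[1::-1]))
b1,b2=g(90,668,.008),g(722,625,.008); print('base back',b1,b2,np.linalg.norm(b1-b2), (b1+b2)/2)
print(atd(s,190+400/5,75), atd(s,190+300/5,70),atd(s,190+270/5,110))
# head circle lowest point rim (underside z .092)
h=g(390,84,.092); print('head rim',h)
E
```

```text
back [0.5084 0.1614 0.053 ] [0.5658 0.169  0.053 ] 0.057902607264192614 mid [0.5371 0.1652 0.053 ]
clip dir 1.7030978405937227
tail [0.5395 0.1461 0.053 ] 0.010753633183673911
tail dir 1.6920613303020893
rib [0.5018 0.1247 0.05  ] [0.4957 0.1726 0.05  ] 1.6964818782320437
rib [0.5085 0.125  0.05  ] [0.5023 0.1729 0.05  ] 1.699838568039941
rib [0.5732 0.1312 0.05  ] [0.5622 0.2236 0.05  ] 1.6888091711889006
rib [0.5804 0.1316 0.05  ] [0.5686 0.2239 0.05  ] 1.6980401716380495
base back [0.4785 0.1071 0.008 ] [0.6066 0.1218 0.008 ] 0.12898989781185133 [0.5425 0.1144 0.008 ]
[0.537  0.1653 0.0535] [0.5199 0.1686 0.0522] [0.5158 0.1344 0.0406]
head rim [0.5314 0.2032 0.092 ]
```

```bash
python3 -c "
from h import *
go([.5449,.1032,.1645],1.6975)"
```

```text
t 18.60 p [0.5274 0.0838 0.2121] yaw 1.6184 tilt 0.002 F [ 0.35  0.24 -0.85] gap 0.252 q [-0.05  0.42  1.67 -0.    1.05 -0.1 ]
dp cm [1.85 1.85 4.76] roll -0.079
```

```bash
python3 -m creep '{"claw":[2,2,2,2,2],"dp":[[0.6,0.6,1],[1.2,1.2,2.5],[1.85,1.85,4],[1.85,1.85,4.7],[1.85,1.85,4.7]],"roll":[-0.03,-0.06,-0.079,-0.079,-0.079]}'
python3 - <<'E'
from h import *
tip('w18'); go([.5449,.1032,.1045],1.6975); crop('w18',150,0,350,200,4,'w18c')
E
```

```text
t: 19.1
tcp_pos: [0.5449, 0.1042, 0.1634]
tool_rot: [0.66, 0.751, -0.002, -0.002]
force: [-0.3, -0.6, -0.7]
finger_gap: 0.257
t 19.10 p [0.5449 0.1042 0.1634] yaw 1.6995 tilt 0.005 F [-0.34 -0.6  -0.72] gap 0.257 q [-0.01  0.51  1.67 -0.    0.96 -0.14]
collar s pct [28.4 28.7 29.  29.3 29.7 31.2 33.1] n [-13.1   4.6  14.7] ymid 0.0010238956023758995
coltop s 0.029213391438315944
lean 35.3 grip(x,z) mm [ 7.3 -1.2] tip mm [48.9 57.6]
tip world [0.5383 0.1526 0.1058]
t 19.15 p [0.5454 0.104  0.1644] yaw 1.6992 tilt 0.003 F [-0.45  0.   -0.59] gap 0.257 q [-0.01  0.51  1.67 -0.    0.96 -0.14]
dp cm [-0.08 -0.04  5.99] roll 0.002
```

View pics/w18c.png

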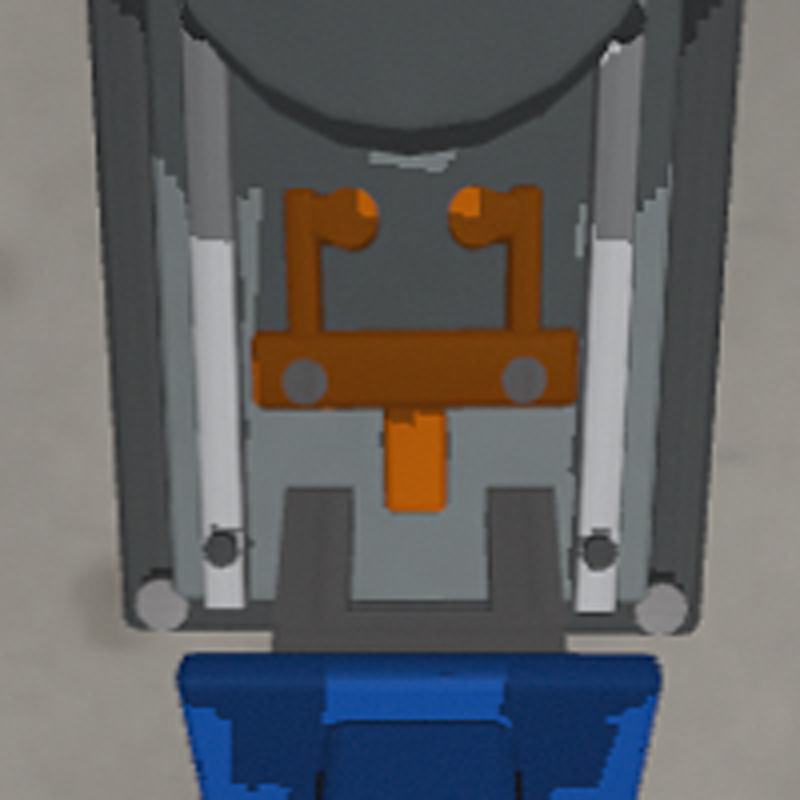

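```bash
python3 -m creep '{"claw":[2,2,2,2,2,2,2],"dp":[[-0.05,0,1],[-0.1,0,2.5],[-0.1,0,4],[-0.1,0,5],[-0.1,0,5.5],[-0.1,0,5.7],[-0.1,0,5.7]],"roll":[0,0,0,0,0,0,0]}'
python3 - <<'E'
from h import *
tip('w19'); crop('w19',150,0,350,200,4,'w19c')
E
```

```text
t: 19.85
tcp_pos: [0.5465, 0.1028, 0.1087]
tool_rot: [0.66, 0.751, 0.0, 0.0]
force: [-0.8, 0.9, -1.7]
finger_gap: 0.26
t 19.85 p [0.5465 0.1028 0.1087] yaw 1.6987 tilt 0.000 F [-0.81  0.9  -1.72] gap 0.260 q [-0.01  0.6   1.71  0.    0.84 -0.14]
collar s pct [28.4 28.8 29.  29.3 29.8 31.2 33.2] n [-13.    4.6  14.5] ymid 0.001255670881335538
coltop s 0.029224424665533412
lean 35.5 grip(x,z) mm [ 7.2 -1.2] tip mm [49.1 57.4]
tip world [0.5402 0.1515 0.0513]
```

View pics/w19c.png

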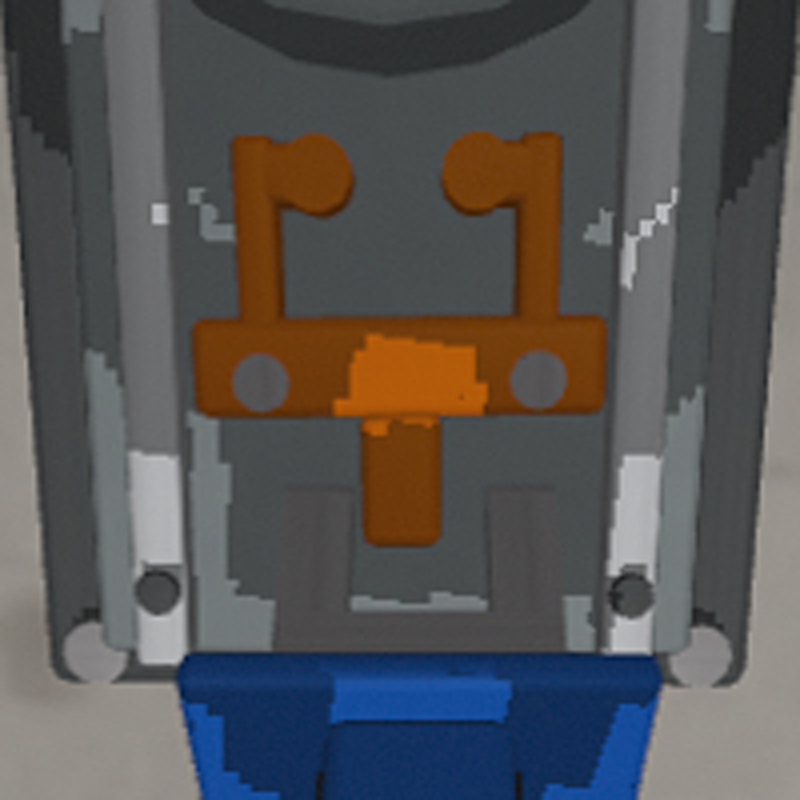

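```bash
python3 -m creep '{"claw":[2,2,2,2],"dp":[[0,-0.15,0.2],[0,-0.25,0.4],[0,-0.25,0.4],[0,-0.25,0.4]],"roll":[0,0,0,0]}'
python3 - <<'E'
from h import *
tip('w20'); crop('w20',150,0,350,200,4,'w20c')
E
```

```text
t: 20.3
tcp_pos: [0.5438, 0.1026, 0.1047]
tool_rot: [0.66, 0.751, 0.0, 0.0]
force: [0.2, -0.5, -1.4]
finger_gap: 0.255
t 20.30 p [0.5438 0.1026 0.1047] yaw 1.6988 tilt 0.000 F [ 0.25 -0.45 -1.35] gap 0.255 q [-0.02  0.6   1.72 -0.    0.82 -0.14]
collar s pct [28.4 28.8 29.  29.4 29.8 31.3 33.3] n [-12.9   4.7  14.8] ymid 0.0012680729025770048
coltop s 0.02924169547835556
lean 35.3 grip(x,z) mm [ 7.2 -1.1] tip mm [48.8 57.6]
tip world [0.5376 0.151  0.047 ]
```

View pics/w20c.png

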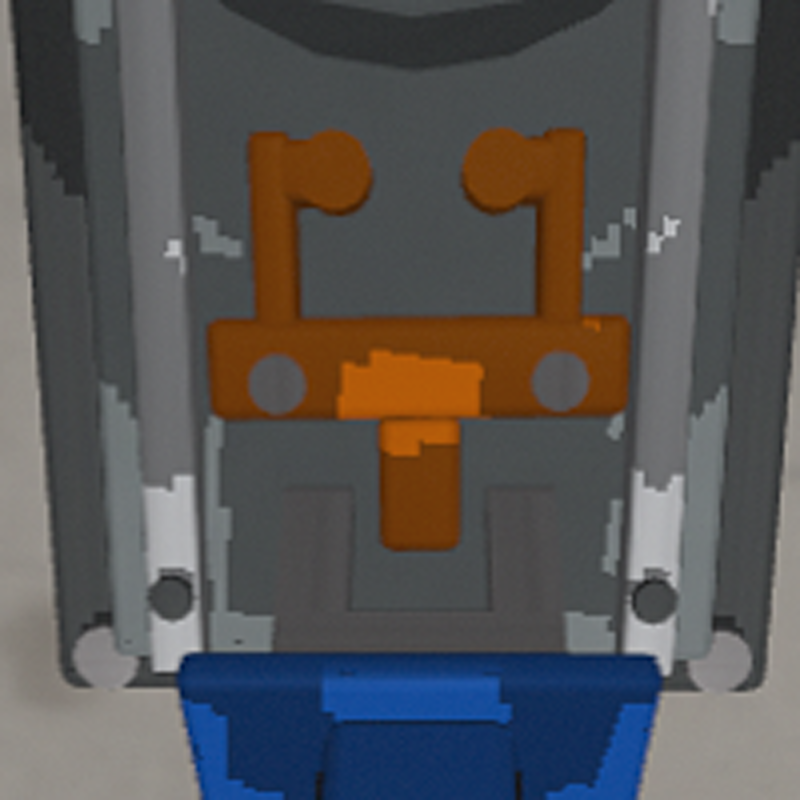

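```bash
python3 -m creep '{"claw":[2,2,2,2,2,2,2,2],"dp":[[0.3,0,0],[0.6,0,0],[0.9,0,0],[1.2,0,0],[1.5,0,0],[1.9,0,0],[2.3,0,0],[2.6,0,0]],"roll":[0,0,0,0,0,0,0,0]}'
python3 - <<'E'
from h import *
tip('w21'); crop('w21',150,0,350,200,4,'w21c')
E
```

```text
t: 21.15
tcp_pos: [0.5404, 0.1287, 0.1046]
tool_rot: [0.66, 0.751, 0.0, 0.0]
force: [-0.4, -1.9, -1.7]
finger_gap: 0.256
t 21.15 p [0.5404 0.1287 0.1046] yaw 1.6991 tilt 0.000 F [-0.44 -1.94 -1.68] gap 0.256 q [ 0.03  0.6   1.71 -0.    0.83 -0.1 ]
collar s pct [28.5 28.8 29.1 29.4 29.8 31.4 33.5] n [-13.    4.6  14.6] ymid -0.001835724131731456
coltop s 0.029258337280865687
lean 35.6 grip(x,z) mm [ 7.2 -1.1] tip mm [49.1 57.4]
tip world [0.5342 0.1774 0.0472]
```

View pics/w21c.png

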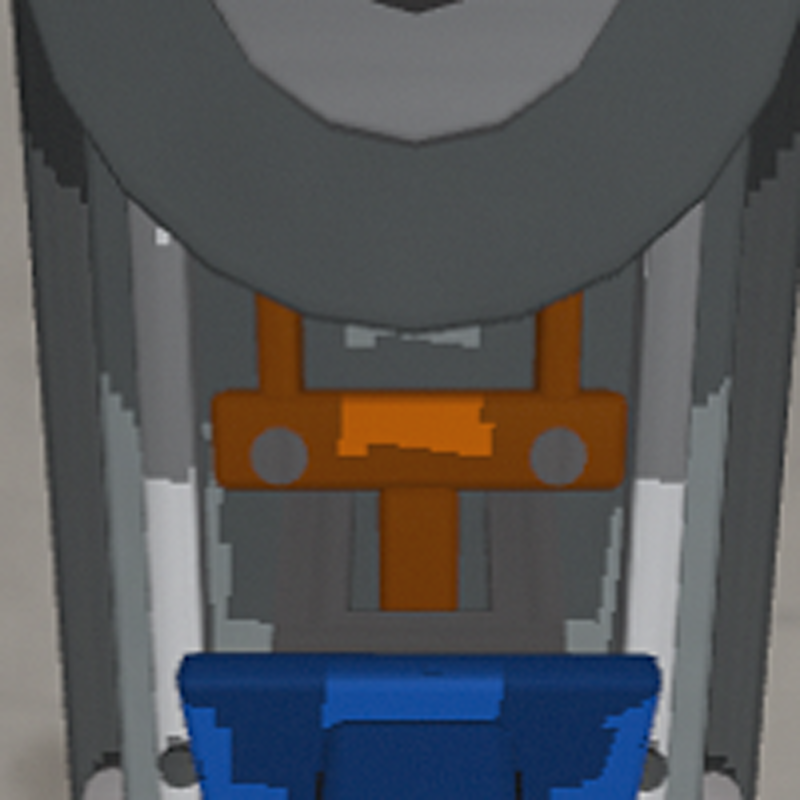

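```bash
python3 -m creep '{"claw":[2,2,2,2,2],"dp":[[0.3,0,0],[0.6,0,0],[0.9,0,0],[1.2,0,0],[1.4,0,0]],"roll":[0,0,0,0,0]}'
python3 -m creep '{"claw":[2,2],"dp":[[0.15,0,0],[0.3,0,0]],"roll":[0,0]}'
python3 -m creep '{"claw":[2,2],"dp":[[0.15,0,0],[0.3,0,0]],"roll":[0,0]}'
python3 -c "
from h import *
tip('w22')"
```

```text
t: 21.7
tcp_pos: [0.5386, 0.1425, 0.1046]
tool_rot: [0.66, 0.751, -0.0, -0.0]
force: [0.5, 0.0, -0.8]
finger_gap: 0.26
t: 21.9
tcp_pos: [0.5383, 0.1452, 0.1046]
tool_rot: [0.66, 0.751, -0.0, 0.0]
force: [0.2, -1.1, 0.5]
finger_gap: 0.264
t: 22.1
tcp_pos: [0.5383, 0.1466, 0.1051]
tool_rot: [0.66, 0.752, -0.001, 0.001]
force: [0.2, -8.4, 5.0]
finger_gap: 0.252
t 22.10 p [0.5383 0.1466 0.1051] yaw 1.7009 tilt 0.003 F [ 0.15 -8.37  5.03] gap 0.252 q [ 0.07  0.61  1.71 -0.    0.83 -0.06]
collar s pct [28.3 28.6 28.9 29.2 29.6 31.  33. ] n [-13.    4.4  14.6] ymid 0.0009537094856076015
coltop s 0.029064166694995702
lean 34.7 grip(x,z) mm [ 7.  -1.1] tip mm [48.  58.1]
tip world [0.5321 0.194  0.0468]
```

```bash
python3 -m creep '{"claw":[2,2],"dp":[[0.15,0,0],[0.3,0,0]],"roll":[0,0]}'
python3 -m creep '{"claw":[2,2],"dp":[[0.15,0,0],[0.3,0,0]],"roll":[0,0]}'
python3 -c "
from h import *
tip('w23')"
```

```text
t: 22.35
tcp_pos: [0.5384, 0.1478, 0.1057]
tool_rot: [0.659, 0.752, -0.002, 0.003]
force: [-0.1, -13.4, 8.5]
finger_gap: 0.258
t: 22.55
tcp_pos: [0.5384, 0.149, 0.1063]
tool_rot: [0.658, 0.753, -0.003, 0.004]
force: [-1.0, -19.9, 12.3]
finger_gap: 0.256
t 22.55 p [0.5384 0.149  0.1063] yaw 1.7043 tilt 0.010 F [ -1.02 -19.94  12.27] gap 0.256 q [ 0.08  0.6   1.7  -0.01  0.83 -0.05]
collar s pct [28.1 28.4 28.7 29.  29.5 30.9 33.1] n [-13.8   4.2  14.6] ymid 0.0008856773881285498
coltop s 0.028895505041073917
lean 33.9 grip(x,z) mm [ 6.5 -0.9] tip mm [46.7 58.9]
tip world [0.5323 0.1946 0.047 ]
```

```bash
python3 -m creep '{"claw":[2,2],"dp":[[0.05,0,-0.1],[0.1,0,-0.2]],"roll":[0,0]}'
python3 -m creep '{"claw":[2,2],"dp":[[0.15,0,-0.05],[0.3,0,-0.1]],"roll":[0,0]}'
python3 -c "
from h import *
tip('w24'); crop('w24',150,0,350,200,4,'w24c')"
```

```text
t: 22.8
tcp_pos: [0.5379, 0.1515, 0.1073]
tool_rot: [0.659, 0.752, -0.002, 0.003]
force: [0.1, -11.2, 0.9]
finger_gap: 0.252
t: 23.0
tcp_pos: [0.5377, 0.1545, 0.1083]
tool_rot: [0.659, 0.752, -0.002, 0.003]
force: [-0.1, -12.4, 3.8]
finger_gap: 0.257
t 23.00 p [0.5377 0.1545 0.1083] yaw 1.7023 tilt 0.007 F [ -0.11 -12.4    3.85] gap 0.257 q [ 0.08  0.6   1.7  -0.01  0.84 -0.04]
collar s pct [27.1 27.4 27.7 28.  28.4 29.6 31.8] n [-13.3   3.9  14.7] ymid 0.0009659239495750909
coltop s 0.027919137615361356
lean 30.6 grip(x,z) mm [ 4.8 -0.6] tip mm [41.4 61.4]
tip world [0.5323 0.1951 0.0467]
```

View pics/w24c.png

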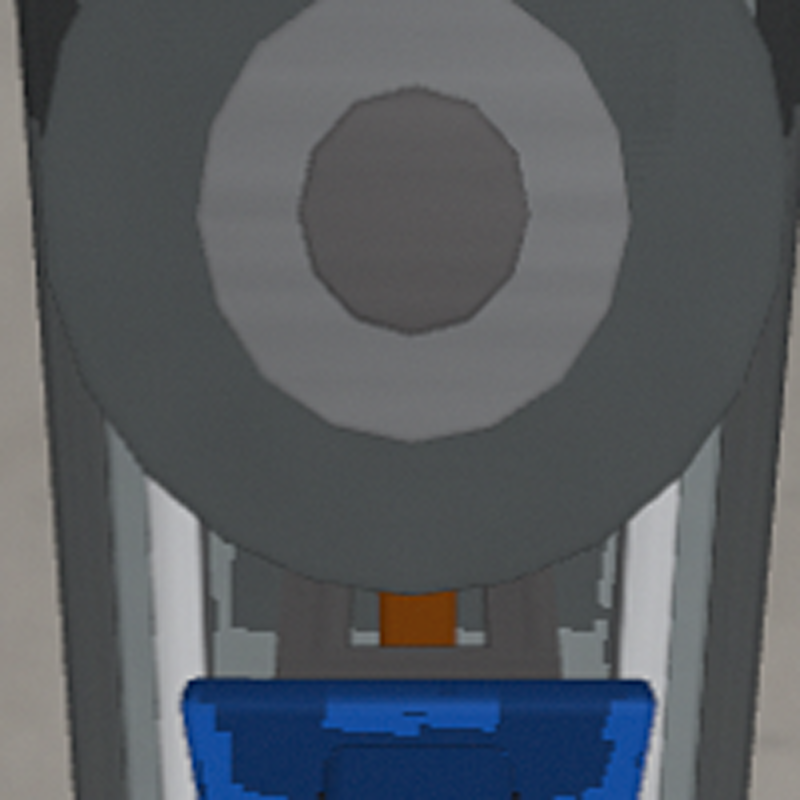

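```bash
python3 -m creep '{"claw":[2,2,2,2],"dp":[[-0.2,0,0.1],[-0.3,0,0.3],[-0.5,0,0.5],[-0.6,0,0.7]],"roll":[0,0,0,0]}' 20
python3 -c "
from h import *
tip('w25')"
```

```text
t: 23.45
tcp_pos: [0.5388, 0.1502, 0.103]
tool_rot: [0.66, 0.751, -0.0, 0.002]
force: [-2.9, -8.6, 22.6]
finger_gap: 0.253
t 23.45 p [0.5388 0.1502 0.103 ] yaw 1.7004 tilt 0.004 F [-2.89 -8.63 22.59] gap 0.253 q [ 0.07  0.61  1.7  -0.    0.83 -0.05]
collar s pct [27.4 27.8 28.  28.3 28.8 30.  32.2] n [-13.8   4.2  14.9] ymid -0.0012560326022369901
coltop s 0.02824235730048686
lean 33.4 grip(x,z) mm [ 5.6 -1. ] tip mm [45.3 59.1]
tip world [0.5331 0.1949 0.0438]
```

```bash
python3 -m creep '{"claw":[2,2,2,2,2],"dp":[[-0.2,0,0.1],[-0.4,0,0.2],[-0.6,0,0.35],[-0.8,0,0.5],[-0.8,0,0.5]],"roll":[0,0,0,0,0]}' 20
python3 -c "
from h import *
tip('w26')"
```

```text
t: 24.0
tcp_pos: [0.5402, 0.1436, 0.0988]
tool_rot: [0.66, 0.751, 0.001, 0.002]
force: [-2.2, -4.6, 18.9]
finger_gap: 0.256
t 24.00 p [0.5402 0.1436 0.0988] yaw 1.6990 tilt 0.004 F [-2.19 -4.59 18.93] gap 0.256 q [ 0.06  0.61  1.71 -0.    0.81 -0.07]
collar s pct [28.4 28.8 29.1 29.4 29.9 31.7 33.6] n [-13.3   4.9  14.7] ymid -0.0018232714864433036
coltop s 0.029274245692972604
lean 38.2 grip(x,z) mm [ 7.7 -1.9] tip mm [52.2 54.7]
tip world [0.5337 0.1953 0.0441]
```

```bash
python3 -m creep '{"claw":[2,2,2,2,2],"dp":[[-0.2,0,0.15],[-0.4,0,0.3],[-0.6,0,0.5],[-0.7,0,0.6],[-0.7,0,0.6]],"roll":[0,0,0,0,0]}' 20
python3 -c "
from h import *
tip('w27')"
```

```text
t: 24.55
tcp_pos: [0.5416, 0.1359, 0.0931]
tool_rot: [0.66, 0.751, 0.001, 0.002]
force: [-2.3, -8.0, 19.3]
finger_gap: 0.255
t 24.55 p [0.5416 0.1359 0.0931] yaw 1.6989 tilt 0.005 F [-2.26 -7.96 19.3 ] gap 0.255 q [ 0.05  0.62  1.72 -0.    0.8  -0.08]
collar s pct [30.  30.6 31.2 32.1 33.3 35.8 37.6] n [-15.7   3.5  11.9] ymid -0.0019285748789659597
coltop s 0.03207321675509569
lean 49.3 grip(x,z) mm [10.6 -3. ] tip mm [65.2 44. ]
tip world [0.5335 0.2005 0.049 ]
```

View pics/w27.png

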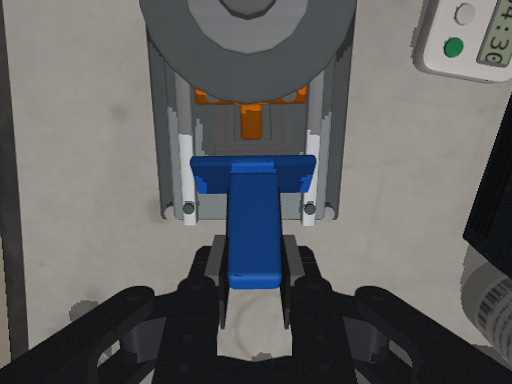

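```bash
sed -i "s/(q\[:,2\]<.008); a=q/(q[:,2]<.001); a=q/" h.py; python3 -c "
from h import *
tip('w28')"
```

```text
t 24.60 p [0.5416 0.1359 0.0931] yaw 1.6990 tilt 0.005 F [-2.21 -7.29 19.37] gap 0.253 q [ 0.05  0.62  1.72 -0.    0.8  -0.08]
collar s pct [29.9 30.3 30.6 31.  31.6 33.7 35.5] n [-13.4   5.7  14.5] ymid -0.0021146966954407372
coltop s 0.030761987166836882
lean 43.9 grip(x,z) mm [10.3 -3.3] tip mm [60.2 48.6]
tip world [0.5342 0.1956 0.0444]
```

```bash
python3 -m creep '{"claw":[2,2,2],"dp":[[0,0,0],[0.2,0,0],[0.4,0,0]],"roll":[0,0,0]}' 120
python3 -m creep '{"claw":[2,2],"dp":[[0.2,0,0.05],[0.4,0,0.1]],"roll":[0,0]}'
python3 -c "
from h import *
tip('w29')"
```

```text
t: 24.95
tcp_pos: [0.5418, 0.1373, 0.0941]
tool_rot: [0.659, 0.752, -0.0, 0.005]
force: [-3.3, -19.0, 28.2]
finger_gap: 0.259
t: 25.15
tcp_pos: [0.5422, 0.1383, 0.0945]
tool_rot: [0.658, 0.753, -0.002, 0.007]
force: [-4.0, -30.3, 39.5]
finger_gap: 0.258
t 25.15 p [0.5422 0.1383 0.0945] yaw 1.7058 tilt 0.015 F [ -4.04 -30.26  39.53] gap 0.258 q [ 0.06  0.62  1.71 -0.02  0.8  -0.07]
collar s pct [29.6 29.9 30.3 30.8 31.4 33.4 35.3] n [-13.3   5.3  14.3] ymid -0.0025449216264946117
coltop s 0.03053682522366108
lean 43.5 grip(x,z) mm [ 9.9 -3.1] tip mm [59.5 49.1]
tip world [0.5345 0.1966 0.0446]
```

```bash
python3 -m creep '{"claw":[2,2],"dp":[[0,-0.1,-0.1],[0.05,-0.2,-0.2]],"roll":[0,0]}'
python3 -c "
from h import *
tip('w30')"
```

```text
t: 25.4
tcp_pos: [0.5413, 0.1393, 0.0957]
tool_rot: [0.659, 0.752, -0.0, 0.007]
force: [-0.1, -21.9, 21.3]
finger_gap: 0.254
t 25.40 p [0.5413 0.1393 0.0957] yaw 1.7034 tilt 0.015 F [ -0.08 -21.94  21.27] gap 0.254 q [ 0.06  0.62  1.72 -0.01  0.8  -0.06]
collar s pct [29.5 29.8 30.1 30.5 31.1 32.9 35. ] n [-13.4   5.2  14.4] ymid -0.0023300847051022314
coltop s 0.030345584299613846
lean 41.9 grip(x,z) mm [ 9.7 -2.9] tip mm [57.8 50.7]
tip world [0.5342 0.1961 0.0443]
```

```bash
python3 -m creep '{"claw":[2,2,2],"dp":[[0.2,0,0],[0.4,0,0],[0.6,0,0]],"roll":[0,0,0]}'
python3 -c "
from h import *
tip('w31')"
```

```text
t: 25.75
tcp_pos: [0.5417, 0.1424, 0.0966]
tool_rot: [0.657, 0.753, -0.002, 0.01]
force: [-0.0, -31.3, 30.5]
finger_gap: 0.257
t 25.75 p [0.5417 0.1424 0.0966] yaw 1.7067 tilt 0.020 F [-2.000e-02 -3.134e+01  3.051e+01] gap 0.257 q [ 0.07  0.62  1.71 -0.02  0.8  -0.05]
collar s pct [29.2 29.6 29.9 30.3 30.9 32.8 34.7] n [-13.2   5.2  14.5] ymid -0.0026696404996083157
coltop s 0.030136673828680068
lean 41.2 grip(x,z) mm [ 9.5 -2.8] tip mm [56.9 51.4]
tip world [0.5347 0.1979 0.0442]
```

```bash
python3 -m creep '{"claw":[2,2,2],"dp":[[0.15,-0.05,0],[0.3,-0.1,0],[0.4,-0.1,0]],"roll":[0,0,0]}'
python3 -c "
from h import *
tip('w32')"
```

```text
t: 26.1
tcp_pos: [0.5405, 0.1496, 0.0955]
tool_rot: [0.659, 0.752, 0.002, 0.008]
force: [1.3, -13.1, 14.4]
finger_gap: 0.256
t 26.10 p [0.5405 0.1496 0.0955] yaw 1.7017 tilt 0.016 F [  1.32 -13.11  14.41] gap 0.256 q [ 0.08  0.62  1.71 -0.01  0.8  -0.05]
collar s pct [29.7 30.  30.3 30.7 31.2 33.3 35.1] n [-13.3   5.3  14.5] ymid -0.00241429820191332
coltop s 0.03048324543118128
lean 42.3 grip(x,z) mm [ 9.8 -2.9] tip mm [58.3 50.4]
tip world [0.5336 0.207  0.0445]
```

```bash
python3 - <<'E'
from h import *
crop('w32',150,0,350,200,4,'w32c')
snap('side','s32'); crop('s32',220,130,290,210,8,'s32c')
s=load('s32'); print(proj(s,[[.5268,.2389,.053]]))
E
```

```text
[[249.86904845 169.07070045]]
```

View pics/w32c.png

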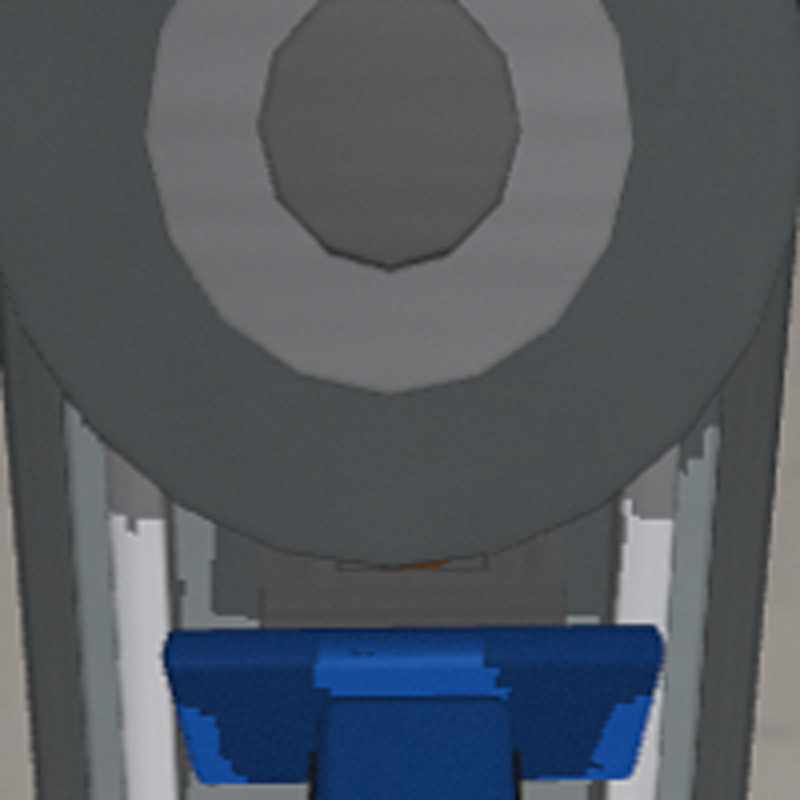

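View pics/s32c.png

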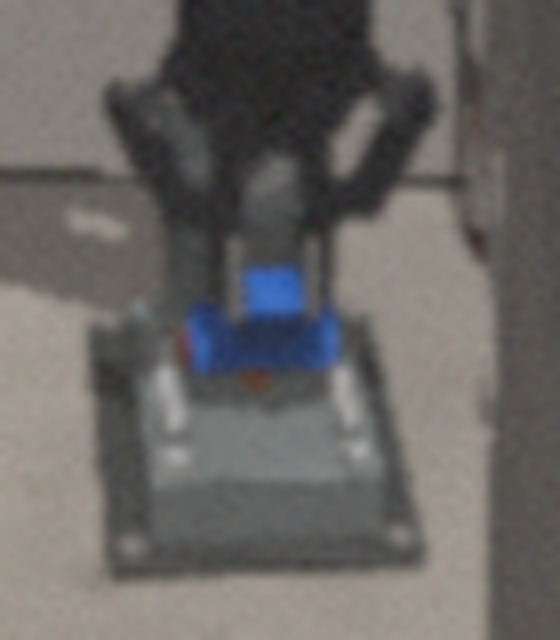

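```bash
python3 - <<'E'
from h import *
s=load('w32'); print(atz(s,150+425/4-.4,569/4-.4,.053), proj(s,[[.5323,.1962,.053],[.5268,.2389,.131]]))
# cap centre in image approx crop(390,135)
print(atz(s,150+390/4-.4,130/4-.4,.131), atz(s,150+390/4-.4,567/4-.4,.131-.013))
st()
E
```

```text
[0.53754276 0.19194081 0.053     ] [[247.52392284 133.09253262]
 [245.72604557  27.6988147 ]]
[0.52735736 0.2377668  0.131     ] [0.5316478  0.20272828 0.118     ]
t 26.20 p [0.5399 0.1518 0.0947] yaw 1.6993 tilt 0.013 F [  1.81 -10.8   16.21] gap 0.257 q [ 0.08  0.62  1.71 -0.01  0.79 -0.05]
```

```bash
python3 -m creep '{"claw":[2,2],"dp":[[0,0,0],[0.1,0,0]],"roll":[0,0]}'
python3 -c "
from h import *
tip('w33'); crop('w33',150,0,350,200,4,'w33c')"
```

```text
t: 26.4
tcp_pos: [0.5397, 0.1531, 0.0947]
tool_rot: [0.66, 0.751, 0.003, 0.006]
force: [1.3, -12.9, 17.3]
finger_gap: 0.248
t 26.40 p [0.5397 0.1531 0.0947] yaw 1.7001 tilt 0.013 F [  1.28 -12.9   17.34] gap 0.248 q [ 0.08  0.62  1.71 -0.01  0.8  -0.04]
collar s pct [29.7 30.  30.3 30.7 31.2 33.3 35. ] n [-12.9   5.7  14.6] ymid -0.0022612505508871686
coltop s 0.03048545931514396
lean 42.3 grip(x,z) mm [10. -3.] tip mm [58.5 50.2]
tip world [0.5328 0.2109 0.0441]
```

View pics/w33c.png

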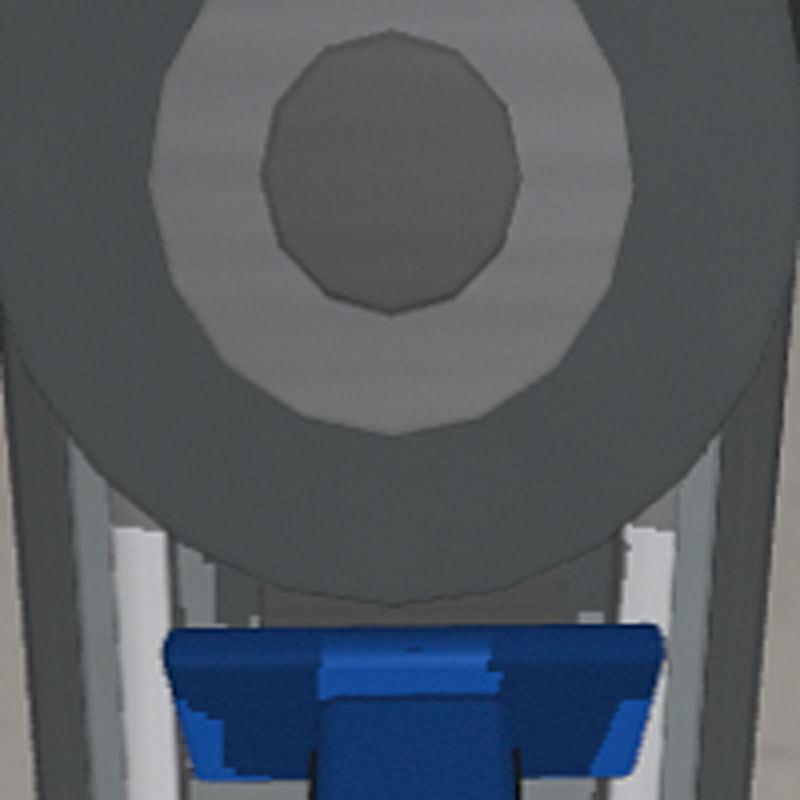

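```bash
python3 -m creep '{"claw":[2,2,2],"dp":[[0.1,0,0],[0.2,0,0],[0.2,0,0]],"roll":[0,0,0]}'
python3 -c "
from h import *
tip('w34')"
```

```text
t: 26.75
tcp_pos: [0.5396, 0.1547, 0.0949]
tool_rot: [0.659, 0.752, 0.002, 0.007]
force: [2.3, -14.1, 18.4]
finger_gap: 0.254
t 26.75 p [0.5396 0.1547 0.0949] yaw 1.7013 tilt 0.014 F [  2.26 -14.07  18.36] gap 0.254 q [ 0.08  0.62  1.71 -0.01  0.8  -0.04]
collar s pct [29.7 30.  30.3 30.7 31.2 33.4 35.4] n [-13.6   5.4  14.4] ymid -0.0021697263236635234
coltop s 0.030529118642076497
lean 42.8 grip(x,z) mm [ 9.9 -2.9] tip mm [58.7 49.9]
tip world [0.5326 0.2127 0.0446]
```

```bash
python3 -m creep '{"claw":[2,2,2],"dp":[[0.1,0,0],[0.2,0,0],[0.2,0,0]],"roll":[0,0,0]}'
python3 -c "
from h import *
tip('w35')"
python3 -m creep '{"claw":[2,2,2],"dp":[[0.1,0,0],[0.2,0,0],[0.2,0,0]],"roll":[0,0,0]}'
python3 -c "
from h import *
tip('w36')"
```

```text
t: 27.1
tcp_pos: [0.5397, 0.1554, 0.0953]
tool_rot: [0.659, 0.752, 0.001, 0.008]
force: [2.1, -18.9, 21.2]
finger_gap: 0.256
t 27.10 p [0.5397 0.1554 0.0953] yaw 1.7026 tilt 0.015 F [  2.1  -18.87  21.24] gap 0.256 q [ 0.09  0.62  1.71 -0.01  0.8  -0.04]
collar s pct [29.6 30.  30.2 30.6 31.1 33.1 35. ] n [-13.5   5.1  14.4] ymid -0.002406169155854867
coltop s 0.030443048518685734
lean 42.4 grip(x,z) mm [ 9.8 -3. ] tip mm [58.3 50.2]
tip world [0.5327 0.2128 0.0445]
t: 27.45
tcp_pos: [0.5397, 0.156, 0.0958]
tool_rot: [0.658, 0.753, 0.001, 0.008]
force: [2.0, -22.5, 24.2]
finger_gap: 0.259
t 27.45 p [0.5397 0.156  0.0958] yaw 1.7038 tilt 0.017 F [  2.   -22.55  24.16] gap 0.259 q [ 0.09  0.62  1.71 -0.02  0.8  -0.03]
collar s pct [29.5 29.8 30.1 30.5 31.1 32.9 34.8] n [-13.1   5.5  14.5] ymid -0.0023255316461149138
coltop s 0.030330921817325093
lean 41.8 grip(x,z) mm [ 9.7 -2.9] tip mm [57.7 50.8]
tip world [0.5327 0.2127 0.0443]
```

```bash
python3 -m creep '{"claw":[2,2,2,2,2,2,2,2],"dp":[[-0.4,0,0],[-0.8,0,-0.2],[-1.2,0,-0.3],[-2,0,-0.3],[-3,0,-0.3],[-4,0,-0.3],[-5,0,-0.3],[-5.5,0,-0.3]],"roll":[0,0,0,0,0,0,0,0]}'
python3 -c "
from h import *
tip('w37');crop('w37',150,0,350,200,4,'w37c');snap('side','s37'); crop('s37',220,130,290,210,8,'s37c')"
```

```text
t: 28.3
tcp_pos: [0.54, 0.1068, 0.0935]
tool_rot: [0.661, 0.751, -0.0, -0.0]
force: [-0.5, 3.0, 4.9]
finger_gap: 0.253
t 28.30 p [0.54   0.1068 0.0935] yaw 1.6979 tilt 0.001 F [-0.51  2.98  4.91] gap 0.253 q [-0.01  0.62  1.73  0.    0.79 -0.14]
collar s pct [30.1 30.4 30.7 31.  31.6 33.7 35.6] n [-13.4   5.7  14.6] ymid -0.0024818096544003306
coltop s 0.030832327378016198
lean 43.5 grip(x,z) mm [10.4 -3.2] tip mm [60. 49.]
tip world [0.5324 0.1663 0.0446]
```

View pics/w37c.png

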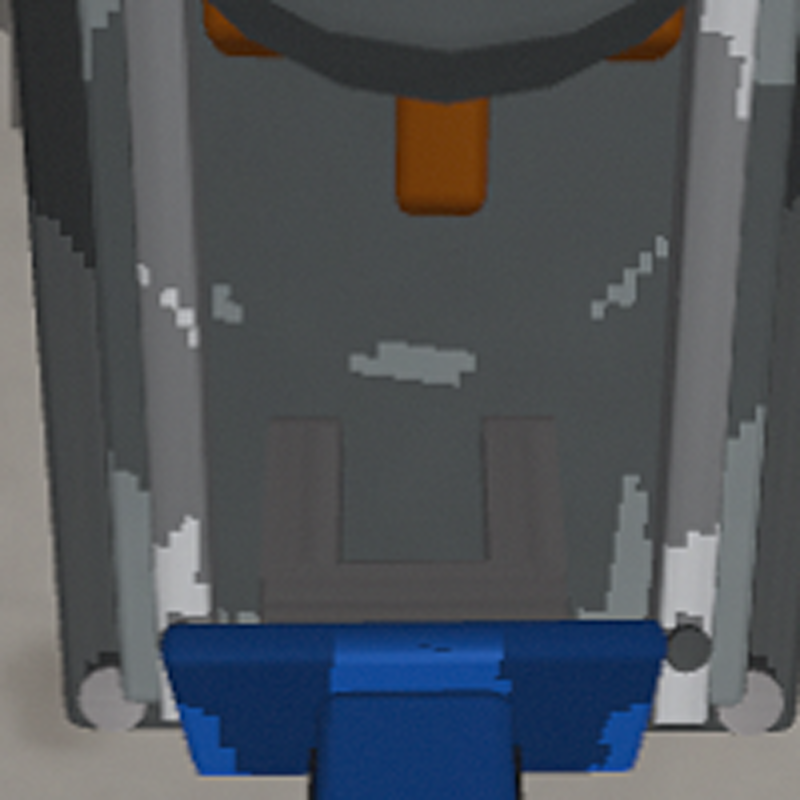

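View pics/s37c.png

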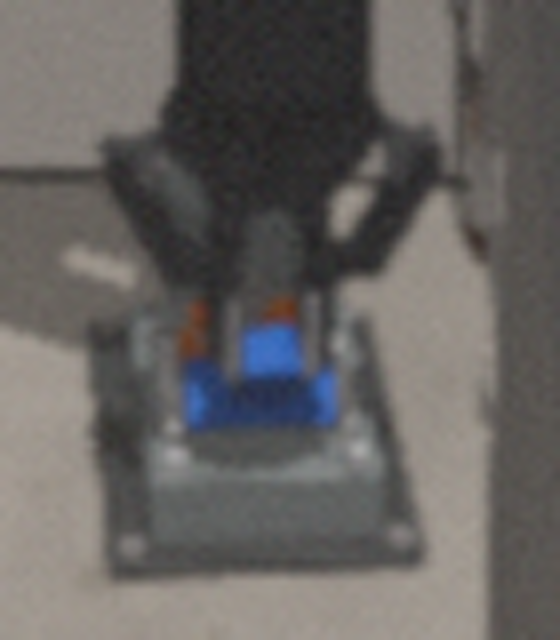

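```bash
python3 - <<'E'
from h import *
np.set_printoptions(precision=4,suppress=True)
s=load('w37'); g=lambda a,b,z: atz(s,150+a/4-.4,b/4-.4,z)
t=g(442,214,.053); l=g(245,56,.053); r=g(640,59,.053); h=g(448,102,.092)
print('tail',t,'back l r',l,r); e=np.array([np.cos(1.6975),np.sin(1.6975)])
print('shaft from rim',h[:2]+.036*e,'seat from tail',t[:2]+.043*e,'seat from back',(l+r)[:2]/2+.024*e)
E
```

```text
tail [0.5329 0.1955 0.053 ] back l r [0.5062 0.2103 0.053 ] [0.5551 0.2162 0.053 ]
shaft from rim [0.5274 0.2385] seat from tail [0.5275 0.2381] seat from back [0.5276 0.2371]
```

```bash
python3 -m creep '{"claw":[2,2,2,2,2,2],"dp":[[-0.2,0,-1],[-0.5,0,-3],[-0.5,0,-6],[-0.5,0,-9],[-0.5,-0.5,-11.5],[-0.5,-1,-12]],"roll":[0,0,0,0,0,0]}'
python3 -m creep '{"claw":[2,2,2,2,2,2,2,2,2,2,2,2],"dp":[[-1,-2,0],[-3,-4,0],[-6,-6,0],[-9,-8,0],[-12,-10,0],[-15,-11.5,0],[-18,-12.5,0],[-21,-13,0],[-24,-13,0],[-27,-13,0],[-29.5,-13,0],[-31,-13,0]],"roll":[0.12,0.26,0.4,0.54,0.68,0.82,0.96,1.1,1.24,1.38,1.52,1.65]}'
python3 -m creep '{"claw":[2,2,2],"dp":[[0,0,0],[0,0,0],[0,0,0]],"roll":[0.048,0.048,0.048]}'
python3 - <<'E'
from h import *
tip('w38');crop('w38',150,0,350,200,4,'w38c')
E
```

```text
t: 29.0
tcp_pos: [0.5322, 0.1002, 0.2161]
tool_rot: [0.66, 0.751, 0.001, 0.003]
force: [0.6, -0.1, -1.4]
finger_gap: 0.253
t: 30.2
tcp_pos: [0.4403, -0.2247, 0.2122]
tool_rot: [1.0, 0.021, -0.001, -0.0]
force: [-0.5, 0.3, -0.6]
finger_gap: 0.252
t: 30.5
tcp_pos: [0.4402, -0.2222, 0.2126]
tool_rot: [1.0, 0.001, -0.001, -0.001]
force: [-0.1, 0.3, -1.4]
finger_gap: 0.254
t 30.50 p [ 0.4402 -0.2222  0.2126] yaw 0.0020 tilt 0.003 F [-0.15  0.27 -1.44] gap 0.254 q [-0.69  0.37  1.77 -0.    1.01  0.88]
collar s pct [30.8 31.1 31.4 31.7 32.3 34.2 36.2] n [-12.9   5.7  14.7] ymid -0.0005150387547188887
coltop s 0.031576506858882095
lean 42.0 grip(x,z) mm [11.4 -2.8] tip mm [59.6 50.7]
tip world [ 0.4997 -0.222   0.1617]
```

View pics/w38c.png

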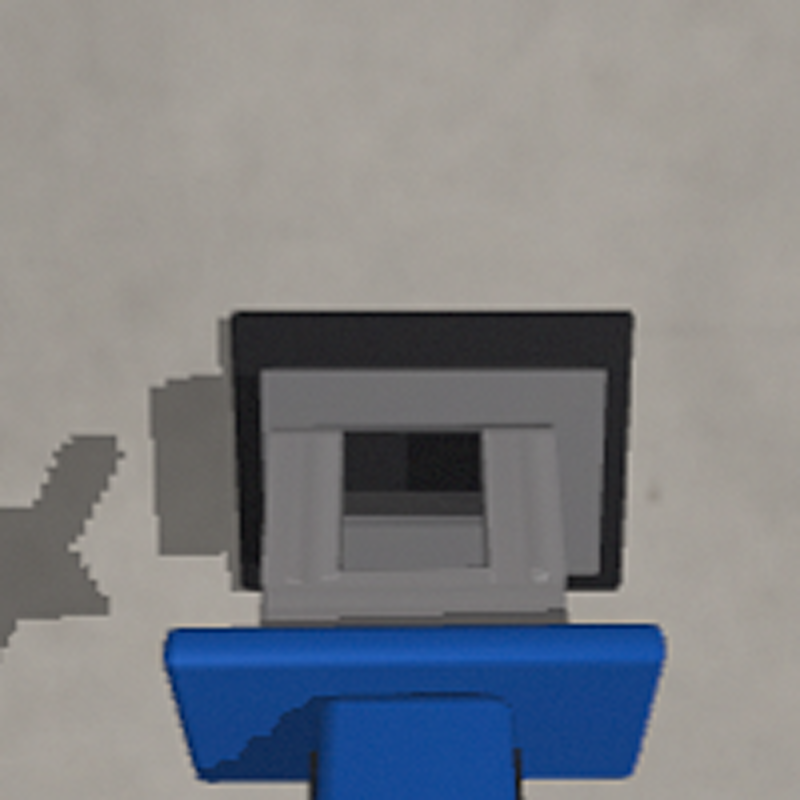

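```bash
python3 - <<'E'
from h import *
np.set_printoptions(precision=4,suppress=True)
s=load('w38'); g=lambda a,b,z: atz(s,150+a/4-.4,b/4-.4,z)
for p in [(262,370),(607,370),(600,575),(420,515),(420,430)]: print(p,g(*p,.056))
# fork lateral: prong outer edges
print(g(268,430,.16),g(556,430,.16))
go([.4865-.0598,-.2248,.13],0)
E
```

```text
(262, 370) [ 0.5082 -0.1886  0.056 ]
(607, 370) [ 0.5083 -0.2625  0.056 ]
(600, 575) [ 0.4643 -0.2628  0.056 ]
(420, 515) [ 0.4776 -0.2225  0.056 ]
(420, 430) [ 0.4958 -0.2225  0.056 ]
[ 0.5026 -0.2006  0.16  ] [ 0.5027 -0.2419  0.16  ]
t 30.55 p [ 0.4405 -0.2221  0.2128] yaw 0.0021 tilt 0.002 F [ 0.3   0.45 -0.48] gap 0.253 q [-0.69  0.37  1.77 -0.    1.01  0.88]
dp cm [-1.37  0.28  8.28] roll 0.002
```

```bash
python3 -m creep '{"claw":[2,2,2,2,2,2],"dp":[[-0.4,0.15,2],[-0.8,0.3,4.5],[-1.15,0.42,7],[-1.15,0.42,8.5],[-1.15,0.42,9],[-1.15,0.42,9]],"roll":[0,0,0,0,0,0]}'
python3 - <<'E'
from h import *
tip('w39');crop('w39',150,0,350,200,4,'w39c')
E
```

```text
t: 31.15
tcp_pos: [0.4297, -0.2263, 0.1231]
tool_rot: [1.0, 0.001, -0.001, -0.001]
force: [-0.2, -0.2, -1.1]
finger_gap: 0.258
t 31.15 p [ 0.4297 -0.2263  0.1231] yaw 0.0019 tilt 0.002 F [-0.16 -0.25 -1.06] gap 0.258 q [-0.72  0.5   1.87 -0.    0.77  0.85]
collar s pct [30.9 31.2 31.5 31.8 32.4 34.6 36.4] n [-13.1   5.4  14.3] ymid -0.00042518408015396365
coltop s 0.03163436531570824
lean 42.6 grip(x,z) mm [11.4 -2.8] tip mm [60.2 50.1]
tip world [ 0.4898 -0.2262  0.0729]
```

View pics/w39c.png

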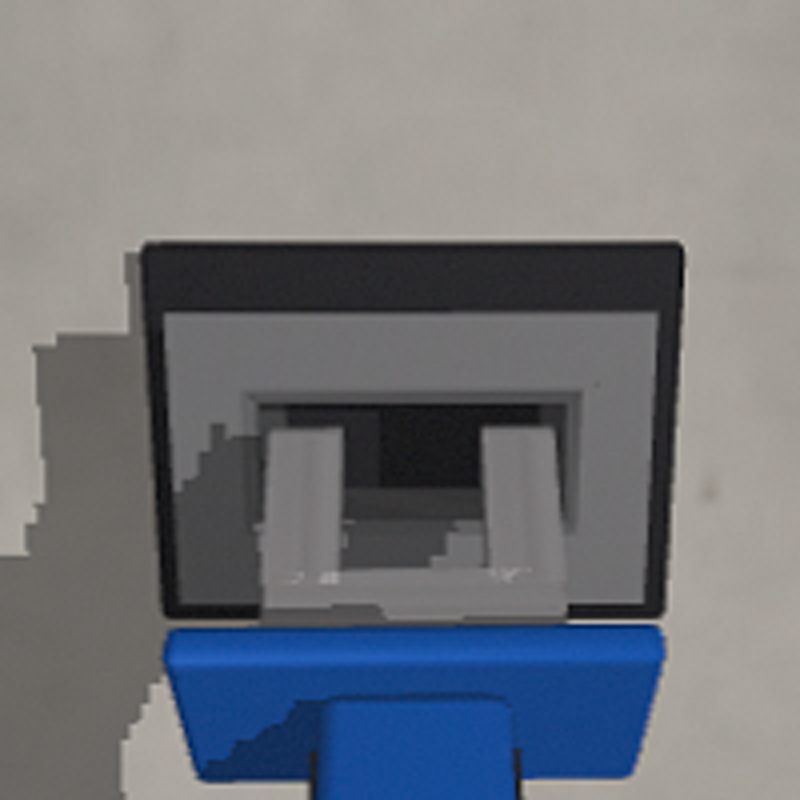

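```bash
python3 -m creep '{"claw":[2,2,2,2,2],"dp":[[-0.1,0,0.8],[-0.15,0,1.6],[-0.15,0,2.2],[-0.15,0,2.4],[-0.15,0,2.4]],"roll":[0,0,0,0,0]}'
python3 - <<'E'
from h import *
tip('w40');crop('w40',150,0,350,200,4,'w40c')
E
```

```text
t: 31.7
tcp_pos: [0.4293, -0.2272, 0.0996]
tool_rot: [1.0, 0.0, 0.001, 0.0]
force: [2.3, 0.7, -1.1]
finger_gap: 0.255
t 31.70 p [ 0.4293 -0.2272  0.0996] yaw 0.0003 tilt 0.002 F [ 2.31  0.69 -1.14] gap 0.255 q [-0.72  0.55  1.89  0.    0.7   0.85]
collar s pct [30.9 31.2 31.5 31.8 32.4 34.4 36.3] n [-12.9   5.4  14.5] ymid -0.0032117307501673027
coltop s 0.03167608227028518
lean 42.7 grip(x,z) mm [11.4 -2.8] tip mm [60.3 50.1]
tip world [ 0.4896 -0.2272  0.0496]
```

View pics/w40c.png

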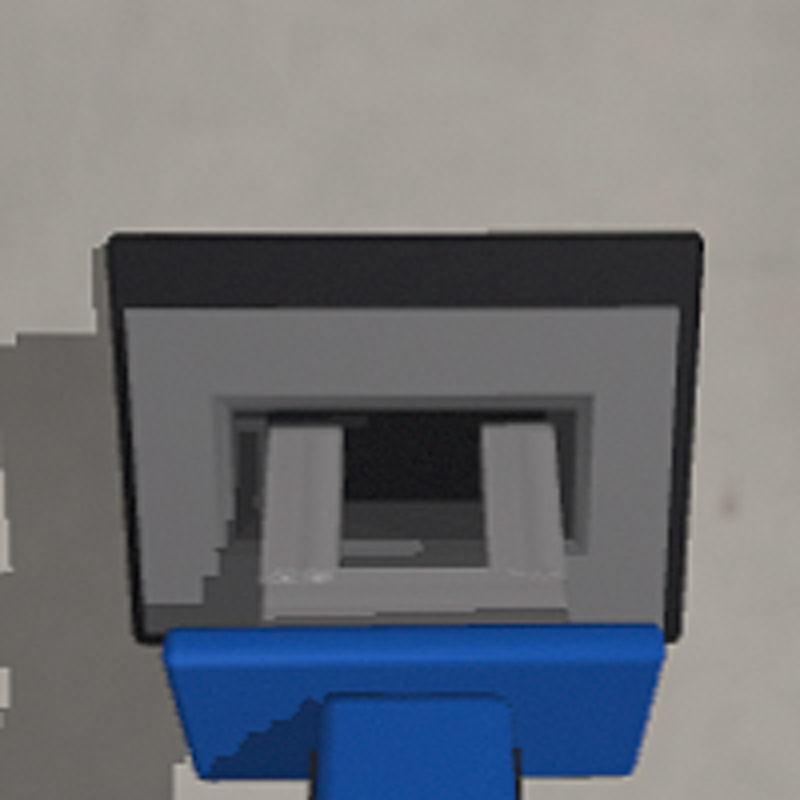

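```bash
python3 -m creep '{"claw":[2,2,2,2,2,2],"dp":[[0.3,0.1,0],[0.7,0.1,-0.2],[1.1,0.1,-0.35],[1.5,0.1,-0.5],[1.9,0.1,-0.5],[1.9,0.1,-0.5]],"roll":[0,0,0,0,0,0]}' 20
python3 - <<'E'
from h import *
tip('w41')
E
```

```text
t: 32.35
tcp_pos: [0.4383, -0.2251, 0.1038]
tool_rot: [1.0, 0.003, -0.01, -0.003]
force: [-18.2, -4.8, 7.0]
finger_gap: 0.253
t 32.35 p [ 0.4383 -0.2251  0.1038] yaw 0.0057 tilt 0.022 F [-18.23  -4.8    6.99] gap 0.253 q [-0.7   0.55  1.85 -0.01  0.76  0.88]
collar s pct [29.7 29.9 30.2 30.5 31.  32.7 34.7] n [-13.1   4.8  14.5] ymid -0.0029579830497554905
coltop s 0.030373208305635547
lean 38.9 grip(x,z) mm [ 9.8 -2.3] tip mm [55.  53.7]
tip world [ 0.4922 -0.2244  0.049 ]
```

View pics/w41.png

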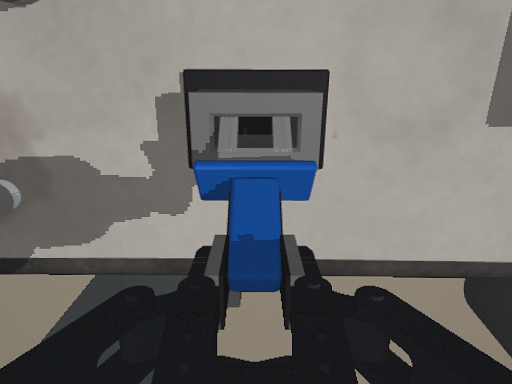

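```bash
python3 -m creep '{"claw":[2.25,2.3,2.3],"dp":[[-0.3,0,0],[-0.5,0,0],[-0.5,0,0]],"roll":[0,0,0]}' 20
python3 - <<'E'
from h import *
tip('w42')
E
```

```text
t: 32.7
tcp_pos: [0.4392, -0.2257, 0.104]
tool_rot: [1.0, 0.001, -0.004, -0.002]
force: [-6.3, 1.3, 2.0]
finger_gap: 0.269
t 32.70 p [ 0.4392 -0.2257  0.104 ] yaw 0.0018 tilt 0.009 F [-6.26  1.27  2.05] gap 0.269 q [-0.7   0.55  1.86 -0.    0.74  0.87]
collar s pct [28.9 29.2 29.5 29.8 30.2 31.9 34. ] n [-13.3   4.5  14.4] ymid -0.0032824319401549215
coltop s 0.029670952342900427
lean 38.2 grip(x,z) mm [ 9.  -2.4] tip mm [53.5 54.2]
tip world [ 0.4922 -0.2254  0.0494]
```

```bash
python3 -m creep '{"claw":[2.3,2.3,2.3,2.3],"dp":[[0.4,0,-0.1],[0.8,0,-0.3],[1.2,0,-0.3],[1.5,0,-0.3]],"roll":[0,0,0,0]}' 20
python3 - <<'E'
from h import *
tip('w43')
E
```

```text
t: 33.15
tcp_pos: [0.4553, -0.2266, 0.1076]
tool_rot: [1.0, 0.001, -0.003, -0.001]
force: [-5.7, 1.1, 2.9]
finger_gap: 0.272
t 33.15 p [ 0.4553 -0.2266  0.1076] yaw 0.0022 tilt 0.006 F [-5.65  1.09  2.9 ] gap 0.272 q [-0.68  0.56  1.82 -0.    0.77  0.89]
collar s pct [25.3 25.7 26.  26.3 26.8 27.8 30.1] n [-13.2   3.9  14.8] ymid -0.0028596004189028797
coltop s 0.026230666384015475
lean 27.2 grip(x,z) mm [ 3.5 -1.6] tip mm [36.5 62.5]
tip world [ 0.4915 -0.2263  0.0449]
```

Good, righting as planned. Continue.

```bash
python3 -m creep '{"claw":[2.3,2.3,2.3,2.3],"dp":[[0.4,0,0.1],[0.8,0,0.3],[1.2,0,0.5],[1.5,0,0.7]],"roll":[0,0,0,0]}' 20
python3 - <<'E'
from h import *
tip('w44')
E
```

```text
t: 33.6
tcp_pos: [0.4717, -0.2274, 0.1006]
tool_rot: [1.0, 0.001, -0.001, -0.0]
force: [-4.1, -0.7, 1.3]
finger_gap: 0.271
t 33.60 p [ 0.4717 -0.2274  0.1006] yaw 0.0015 tilt 0.003 F [-4.12 -0.73  1.31] gap 0.271 q [-0.66  0.58  1.79 -0.    0.77  0.91]
collar s pct [23.  23.4 23.7 24.1 24.5 25.3 27.8] n [-12.3   3.6  14.9] ymid -0.0017484876907104662
coltop s 0.02400751568391324
lean 17.3 grip(x,z) mm [-1.6 -1.6] tip mm [19.9 67.1]
tip world [ 0.4914 -0.2273  0.0334]
```

View pics/w44.png

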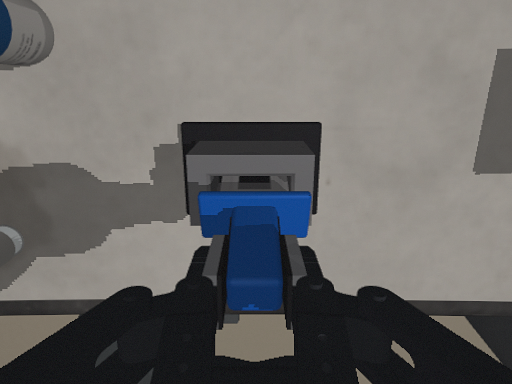

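```bash
python3 -m creep '{"claw":[2.3,2.3,2.3,2.3,2.3],"dp":[[0.4,0,0.2],[0.8,0,0.5],[1.2,0,0.8],[1.6,0,1],[1.8,0,1.1]],"roll":[0,0,0,0,0]}' 20
python3 - <<'E'
from h import *
tip('w45')
E
```

```text
t: 34.15
tcp_pos: [0.4911, -0.2279, 0.0893]
tool_rot: [1.0, 0.0, 0.0, 0.0]
force: [-3.2, 0.6, 0.8]
finger_gap: 0.27
t 34.15 p [ 0.4911 -0.2279  0.0893] yaw 0.0009 tilt 0.000 F [-3.24  0.61  0.81] gap 0.270 q [-0.64  0.61  1.76  0.    0.77  0.93]
collar s pct [21.7 22.1 22.5 22.9 23.4 24.1 25.5] n [-5.1  7.7 15.1] ymid -0.000688379008780866
coltop s 0.02285726360178126
lean 5.6 grip(x,z) mm [-7.2 -2.4] tip mm [-0.2 69.2]
tip world [ 0.4909 -0.2279  0.0201]
```

View pics/w45.png

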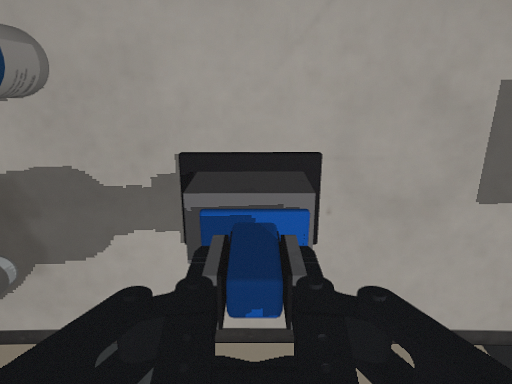

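```bash
python3 -m creep '{"claw":[2.3,2.3],"dp":[[0.2,0,0.2],[0.3,0,0.3]],"roll":[0,0]}' 20
python3 -m creep '{"claw":[3,4,5,6,7,8,8,8],"dp":[[0,0,0],[0,0,0],[0,0,0],[0,0,0],[0,0,0],[0,0,0],[0,0,-0.5],[0,0,-1]],"roll":[0,0,0,0,0,0,0,0]}' 20
python3 -m creep '{"claw":[8,8,8,8,8,8,8],"dp":[[0,0,-1.5],[0,0,-4],[0,0,-7],[0,0,-10],[0,0,-12],[0,0,-12],[0,0,-12]],"roll":[0,0,0,0,0,0,0]}' 20
python3 - <<'E'
from h import *
s,_=st(); snap('wrist','w46'); snap('top','t46'); snap('side','s46'); crop('t46',155,170,255,235,8,'t46s');crop('t46',250,175,350,245,8,'t46f'); crop('s46',190,130,290,300,4,'s46c')
E
```

```text
t: 34.4
tcp_pos: [0.4937, -0.2278, 0.0865]
tool_rot: [1.0, 0.0, 0.0, -0.0]
force: [-3.3, -0.3, 1.5]
finger_gap: 0.269
t: 35.2
tcp_pos: [0.4935, -0.2278, 0.0969]
tool_rot: [1.0, 0.0, -0.0, -0.0]
force: [-0.3, 0.1, 0.1]
finger_gap: 0.943
t: 35.9
tcp_pos: [0.4933, -0.2277, 0.2169]
tool_rot: [1.0, 0.0, 0.0, 0.0]
force: [0.6, -0.5, -1.3]
finger_gap: 0.937
t 35.90 p [ 0.4933 -0.2277  0.2169] yaw 0.0008 tilt 0.001 F [ 0.61 -0.51 -1.26] gap 0.937 q [-0.64  0.43  1.65  0.    1.07  0.93]
```

View pics/w46.png

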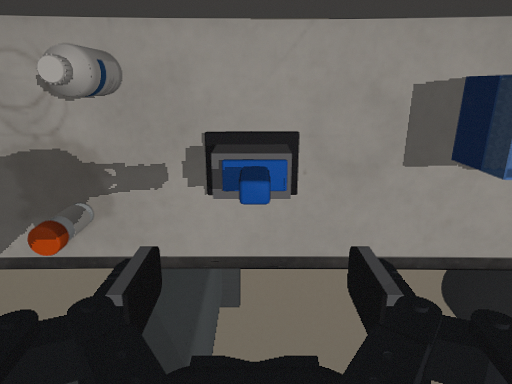

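View pics/t46s.png

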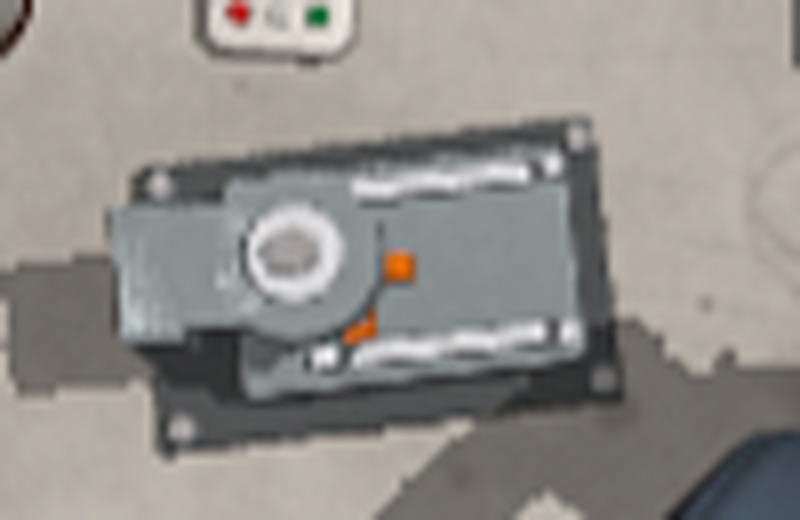

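View pics/t46f.png

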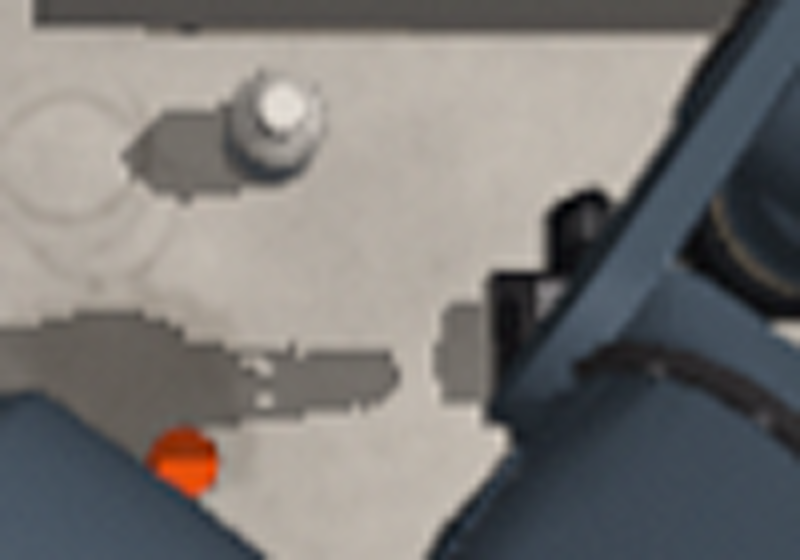

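View pics/s46c.png

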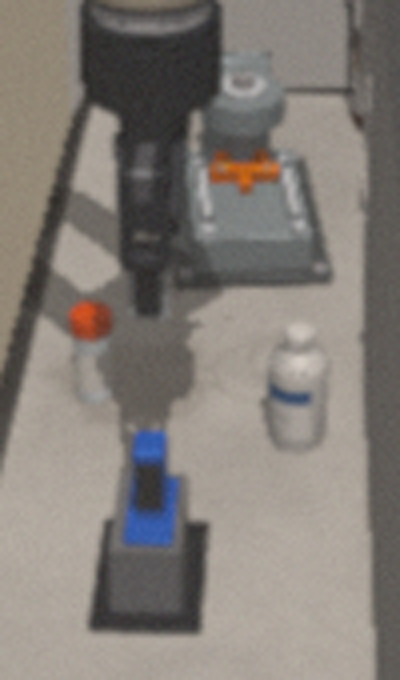

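```bash
python3 - <<'E'
from h import *
np.set_printoptions(precision=4,suppress=True)
s=load('t46'); t=atz(s,155+415/8-.44,170+267/8-.44,.053); e=np.array([np.cos(1.6975),np.sin(1.6975)]); print('tail',t,'seat',t[:2]+.043*e, 'cap .5247 .2367')
s=load('w46'); 
for u,v in [(255,197),(255,190),(235,180),(280,180)]: print(atd(s,u,v))
P,q=blue('w46',[.487,-.226,.09]); print(P[:,:3].min(0),P[:,:3].max(0))
top=P[P[:,2]>.109]; col=P[(P[:,2]<.066)&(P[:,2]>.056)]
for A in(top,col): print((np.percentile(A[:,:2],1,axis=0)+np.percentile(A[:,:2],99,axis=0))/2, np.median(A[:,2]))
E
```

```text
tail [0.5286 0.1947 0.053 ] seat [0.5232 0.2373] cap .5247 .2367
[ 0.4856 -0.2286  0.116 ]
[ 0.4908 -0.2286  0.1146]
[ 0.4845 -0.2104  0.0631]
[ 0.4842 -0.2518  0.062 ]
[ 0.4725 -0.2579  0.0543] [ 0.5031 -0.1978  0.116 ]
[ 0.4889 -0.2285] 0.11354969878814393
[ 0.4886 -0.2282] 0.06183731744077864
```

```bash
python3 - <<'E'
from h import *
st(); print(workorder.sign_off())
E
```

```text
t 36.05 p [ 0.4926 -0.2272  0.2153] yaw 0.0008 tilt 0.003 F [-0.91 -0.28 -0.19] gap 0.940 q [-0.64  0.43  1.65  0.    1.07  0.93]
the job is handed in; nothing more can be done
None
```

I pushed the clip home in the groove with the fork, put the fork back upright in its holder, and handed the job in at about 36 s. No verdict was reported.

**How it went:** The moves cannot tilt the tool, so I leaned the fork by pivoting it in the fingers. I did this against the holder slot to about 36°, and later against the deck and the clip's back to about 43°. The first two leans slipped sideways in the grip; each time I set the fork back in its holder and took it again. The first push also turned the fork in the grip to about 31°, so I leaned it further and pressed lightly on the deck while pushing.

**Push force:** The horizontal force at the wrist was about 31 N when last read before the clip moved in. After that it fell to 11–14 N while the clip ran on, then climbed to 23 N at the stop, where I backed off. These wrist readings include friction on the deck; the force between fork and clip was not measured on its own.

**Last checks:**

| Check | Result |
|---|---|
| Clip seat to shaft axis | about 1 mm off by the wrist camera, 1.6 mm by the top camera, inside the 4 mm limit |
| Fork | upright, collar at 62 mm on the holder's top, axis about 3.5 mm from the holder's centre |
| Pot, wash bottle, timer | in place in the last pictures |
| Amber bottle | only its edge was in the last crop I looked at, though the arm never went near it |
| Gripper | open and clear of everything |

**Not seen directly:** The jaws are hidden under the head. That they are shut I infer from the force drop, the firm stop and the seat position.

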